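Take the pile of tins apart and set each piece on its own tray

ROBOT

A 7-joint arm with a two-finger parallel gripper is mounted at the origin on a cart in front of the work surface, level with it; the furniture and walls round the work are solid. World frame = base frame: x ahead of the robot, y to its left, z up, the work surface at z = 0. Lengths are in m, angles in rad, forces in N, time in s.
With the tool pointing down it reaches from about 0.35 to 0.9 m from the base axis. Payload 8.1 kg.
Tool frame: the origin (TCP) lies at the very end of the fingers, on their centre line; the grasp point (between the pads) lies 19 mm behind it (robot.pinch_z is the distance from the TCP to the grasp point, in m); z points along the fingers, y is the direction in which the jaws open and shut (so a half turn about z gives the same grasp; the last joint's range is limited). The gripper opens to 85 mm and grips with 20 to 120 N. Pads are 22 mm wide; open, the fingers measure 114 mm over their backs; the gripper's body (76 mm by 85 mm) begins 54 mm behind the grasp point. The pads swing forward as they close: fully open they stand 13 mm farther back than shut.
Start: joints at [1.232, 0.434, 0.025, 1.573, -0.012, 1.134, -0.075], TCP at [0.146, -0.608, 0.231] pointing down, gripper open.
Joint ranges: [-2.62, 2.62], [-0.44, 2.09], [-1.27, 1.32], [0.08, 2.57], [-1.32, 4.46], [0.12, 2], [-2.74, 2.74]. Speed limits (rad/s): [2.22, 2.22, 3.01, 3.01, 3.14, 3.14, 3.14].

INTERFACE

Orientations are given as a rotation vector (axis times angle).
In Python, from plant import robot gives the robot as it stands.
- The arm moves only by the shell command python3 -m crank 'ROWS'. ROWS is JSON, a list that holds one entry, the list of rows, each a list of 7 numbers: the opening, from 0 (shut) to 1 (fully open), then the shift along the tool's x, y, z in cm, then the turn, a rotation vector about the tool's x, y, z in degrees. A call has 1 to 10 rows; each row is the pose to reach, as a shift and turn from the pose commanded when the call began, along the tool's axes at that moment; what a row does not reach only later rows make up. A row lasts 1/8 s, in which the tool goes at most 62.5 mm and 10.7 degrees, less where a joint would pass 70% of its speed; a pose out of reach is approached as far as the arm can. A call with a gripper value outside its range is refused whole. The fingers move at their own pace and stop on an object; the grip force is fixed at half the most. Time passes only in rows, so rows that repeat a pose let the fingers close. It gives the time, the measured TCP pose, the force and the opening at its end, in the units of the state.
- robot.state(): the state, without advancing time (a new reading comes with each control period).
- robot.read_camera(name): name is "scene" or "top" or "wrist"; returns a dict with "pixels" (400x640x3 uint8, red, green, blue), "mtx" (3x3 intrinsics, pixels), "k1" (the pictures are not rectified: a ray, as slopes to the right and down, at radius r is drawn at 1 + k1 r^2 times it, then the intrinsics apply), "xyz" and "orientation" of the camera in the world. Camera axes: x right, y down, z forward; pixel columns grow to the right and rows downward; lengths in m; the calibration is good to about 2 mm. A picture is of the moment at which its call begins. There is no depth.
- robot.finish_job(): hands the job in, once; it reports no verdict.
The state is a dict: "t": time; "joints": joint angles; "joint_velocities": joint speeds; "joint_efforts": joint torques, N m; "tcp_pos": TCP position; "ee_rot": TCP orientation; "ft_force": force on the tool from outside, world axes, zero at the start; "wrist_torque": the same for the moment, N m; "finger_gap": finger opening in m.
Only numpy, scipy, OpenCV 4.12 (cv2) and the standard library are available. Lean on these libraries where they do the work, as an engineer would, in place of code of your own. Each camera call takes 0.05 s, during which the arm holds its last target.

TASK

Take the pile of kitchen tins apart and put each piece away in the low-rimmed wooden tray made for it: the glass spice jar in the small round coaster, the round tin in the larger round tray, the square tin in the square tray and the long tin in the long tray. Each must end upright, flat on the floor of its tray inside the rim; tip nothing over, and leave the apple and the tomato tin where they are.

Things in the scene. Friction and masses are not known exactly. Their poses are not given: they have to be found in the camera images.
- spice_jar: loose glass spice jar with a dark screw cap and a paper label, round, 41 mm diameter, 105 mm tall (the cap is its top 21 mm, 40 mm wide), about 0.11 kg; at the start it stands on top of the pile, either on the square tin or on the round tin. Origin: centre of its underside, z up.
- square_tin: loose steel tin with a flat pale wood lid flush with its sides, 56 x 56 mm, 46 mm tall, straight sides, about 0.22 kg; at the start it stands on one half of the long tin, beside the round tin (their centres 82 mm apart along the long tin). Origin: centre of its underside; x and y are normal to its sides, z up.
- round_tin: loose round steel tin with a flat pale wood lid flush with its side, 58 mm diameter, 46 mm tall, straight side, about 0.2 kg; at the start it stands on the other half of the long tin. Origin: centre of its underside, z up.
- long_tin: loose long steel tin with a flat pale wood lid flush with its sides, 62 mm (its x) by 150 mm (its y), 48 mm tall, straight sides, about 0.4 kg; bottom of the pile, standing on the worktop (z = 0) roughly across in front of the robot. Origin: centre of its underside, z up.
- small_coaster: place of the spice jar: fixed small round wooden coaster, 66 mm outside diameter; rim 5 mm thick, inside diameter about 54 mm, floor 5 mm and rim top 11 mm above the worktop. Origin: centre of its underside on the worktop, z up.
- round_tray: place of the round tin: fixed larger round wooden tray, 88 mm outside diameter; rim 5 mm thick, inside diameter about 76 mm, floor 5 mm and rim top 11 mm above the worktop. Origin: centre of its underside on the worktop, z up.
- square_tray: place of the square tin: fixed square wooden tray, 86 x 86 mm outside, 76 x 76 mm inside the rim, floor 5 mm and rim top 11 mm above the worktop. Origin: centre of its underside on the worktop; x and y are normal to its sides, z up.
- long_tray: place of the long tin: fixed long wooden tray, 90 mm (its x) by 178 mm (its y) outside, 80 by 168 mm inside the rim, floor 5 mm and rim top 11 mm above the worktop. Origin: centre of its underside on the worktop; x across it, y along it, z up.
- apple: bystander, loose: a red apple, 74 mm, standing behind the trays; leave it alone. Origin: centre of its underside.
- tomato_tin: bystander, loose: a low food tin, 75 mm diameter, 58 mm tall, standing behind on the right; leave it alone. Origin: centre of its underside.
Mind the look-alikes: they are no part of the job. What is shaped like the small_coaster but green is not meant.

How it is judged:
By the outcome, as a careful person would: the job done as asked, in the order asked, and still so for the second after the job is handed in, with the robot touching nothing.
It also fails if it takes over 109 s, if anything falls off the work surface, if the arm or the gripper's body presses on something with over 40 N, if the wrist force passes 120 N, or if a joint passes its speed limit or range.

## Working session

There is one attempt and no reset: what is moved stays moved. The work goes in short steps, Python scripts to look and compute and a shell command to move; the robot and the scene stay as the last step left them, time stands still between calls to the robot, and variables do not carry over. Pictures are saved under pics/ and viewed, and the job is handed in when it is done.

```bash
ls; mkdir -p pics
python3 - <<'E'
from plant import robot
import cv2
s=robot.state()
for k,v in s.items(): print(k,v)
print(robot.pinch_z)
for n in ["scene","top","wrist"]:
    c=robot.read_camera(n)
    cv2.imwrite(f"pics/{n}0.png",c["pixels"][:,:,::-1])
    print(n,c["mtx"],c["k1"],c["xyz"],c["orientation"])
E
```

```text
pics
t 0.0
joints [ 1.23238614  0.43519731  0.02496191  1.57410955 -0.01160143  1.13400304
 -0.07512056]
joint_velocities [-0.00036083 -0.00013578  0.00045172  0.00043635  0.00028579  0.00058269
  0.00047829]
joint_efforts [-8.96862712e-04 -6.70470142e+01  1.02428801e+00 -3.16219139e+01
  1.53693091e-02  1.21214177e-02  2.83128264e-05]
tcp_pos [ 0.14585008 -0.60721577  0.23053698]
ee_rot [-3.11826747e+00 -3.69244668e-01  5.01666458e-04]
ft_force [-0.31384065  0.81020971  0.74233199]
wrist_torque [-0.04055754  0.05865573 -0.02168563]
finger_gap 0.08555800296438636
0.0187
scene [[408.43389329   0.         315.67913038]
 [  0.         408.43389329 200.48954513]
 [  0.           0.           1.        ]] -0.08325266082411634 [0.19062392 0.62397794 0.9244065 ] [-0.64825839  2.70426559 -1.02848424]
top [[430.35033195   0.         320.9813578 ]
 [  0.         430.35033195 201.32825848]
 [  0.           0.           1.        ]] -0.09852765716552692 [ 0.48464183 -0.00738488  1.15108251] [-2.18656117  2.20265519 -0.10229534]
wrist [[334.262851     0.         317.16278809]
 [  0.         334.262851   197.23365318]
 [  0.           0.           1.        ]] 0.01224364042516798 [ 0.21284632 -0.59101773  0.37359968] [ 2.29275351 -1.80833642 -0.24855142]
```

View pics/scene0.png

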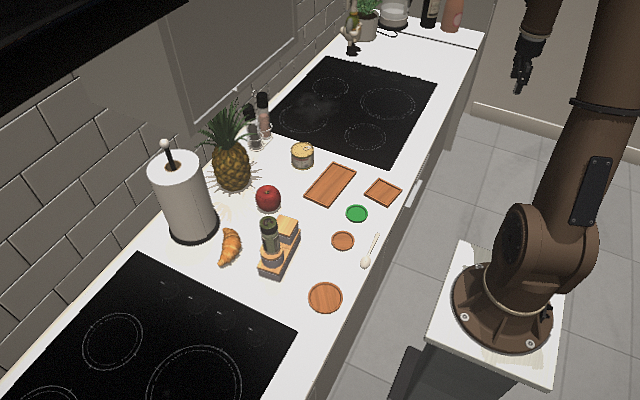

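View pics/top0.png

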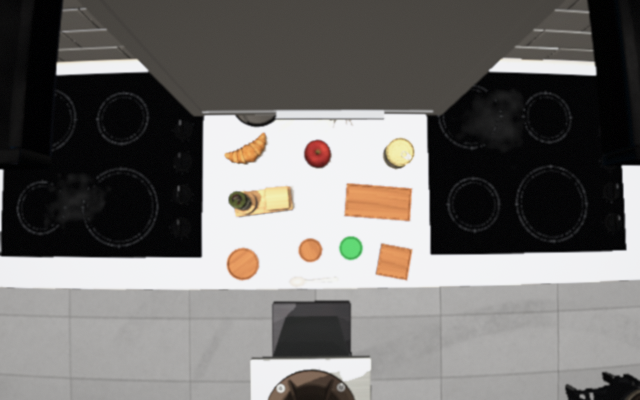

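View pics/wrist0.png

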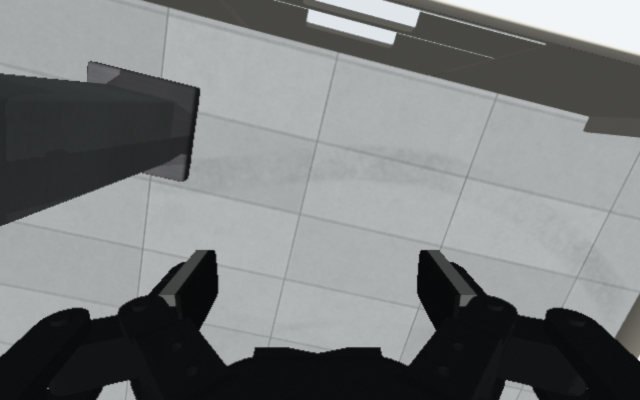

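The jar (dark cap, about (241,200) in top) stands on the left, round-tin half of the pile, and the square tin is at about (277,198). The trays are: round (243,264), small brown coaster (311,250), green look-alike (351,248), square (394,262), long (378,202). Next I'll enlarge these and fit them.

```bash
cat > h.py <<'E'
import numpy as np, cv2
from scipy.spatial.transform import Rotation as R
def ray(c,u,v):
    K=c["mtx"]; x=(u-K[0,2])/K[0,0]; y=(v-K[1,2])/K[1,1]
    p=cv2.undistortPoints(np.array([[[u,v]]],float),K,np.array([c["k1"],0,0,0,0.]),None)[0,0]
    return R.from_rotvec(c["orientation"]).as_matrix()@np.array([p[0],p[1],1])
def w(c,u,v,z):
    d=ray(c,u,v); o=np.array(c["xyz"]); return o+d*(z-o[2])/d[2]
def px(c,P):
    Rm=R.from_rotvec(c["orientation"]).as_matrix()
    q=(np.atleast_2d(P)-c["xyz"])@Rm
    r,_=cv2.projectPoints(q.reshape(-1,1,3),np.zeros(3),np.zeros(3),c["mtx"],np.array([c["k1"],0,0,0,0.]))
    return r[:,0]
def crop(c,name,x0,y0,x1,y1,k):
    im=c["pixels"][y0:y1,x0:x1,::-1]
    cv2.imwrite(name,cv2.resize(im,None,fx=k,fy=k,interpolation=cv2.INTER_CUBIC))
E
python3 - <<'E'
from plant import robot
from h import *
import pickle
c=robot.read_camera("top"); s=robot.read_camera("scene")
pickle.dump((c,s),open("cams0.pkl","wb"))
crop(c,"pics/t1.png",215,170,305,230,8)
crop(c,"pics/t2.png",215,180,425,290,3.8)
crop(s,"pics/s1.png",240,200,340,280,8)
crop(s,"pics/s2.png",290,150,420,320,3.4)
hsv=cv2.cvtColor(c["pixels"],cv2.COLOR_RGB2HSV)
m=((hsv[...,1]>90)&(hsv[...,0]<25)).astype(np.uint8)
m[:,:220]=0;m[:,430:]=0;m[:170]=0;m[290:]=0
n,l,st,ce=cv2.connectedComponentsWithStats(m)
for i in range(1,n):
    if st[i,4]>100:
        cn=max(cv2.findContours((l==i).astype(np.uint8),0,1)[0],key=cv2.contourArea)
        P=np.array([w(c,u,v,0.011)[:2] for u,v in cn[:,0]],np.float32)
        print(st[i],ce[i],w(c,*ce[i],0.011),cv2.minAreaRect(P*1000))
E
```

```text
[ 345  184   67   37 2078] [377.83253128 201.72184793] [ 0.56499532 -0.18335144  0.011     ] ((565.1654663085938, -183.84840393066406), (173.9649200439453, 86.00404357910156), 85.05839538574219)
[235 187  58  29 603] [262.56218905 202.70812604] [0.56439718 0.12344583 0.011     ] ((569.0497436523438, 123.28369903564453), (61.27810287475586, 150.8942413330078), 7.239076614379883)
[299 239  23  23 411] [309.79805353 249.84428224] [ 0.4389623  -0.00109125  0.011     ] ((438.5745849609375, -1.621419906616211), (58.031700134277344, 57.852054595947266), 89.54371643066406)
[376 244  36  36 952] [393.65651261 261.44642857] [ 0.40594275 -0.22309412  0.011     ] ((406.1498718261719, -223.29751586914062), (83.10179901123047, 81.22281646728516), 78.60718536376953)
[227 248  31  32 776] [242.22938144 263.52319588] [0.40420454 0.1771266  0.011     ] ((404.3082275390625, 177.79098510742188), (79.28412628173828, 81.3743896484375), 89.90534210205078)
```

View pics/t1.png

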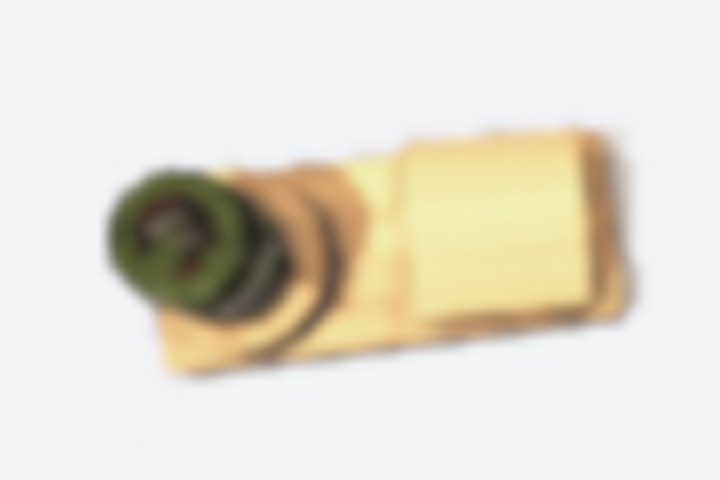

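View pics/s1.png

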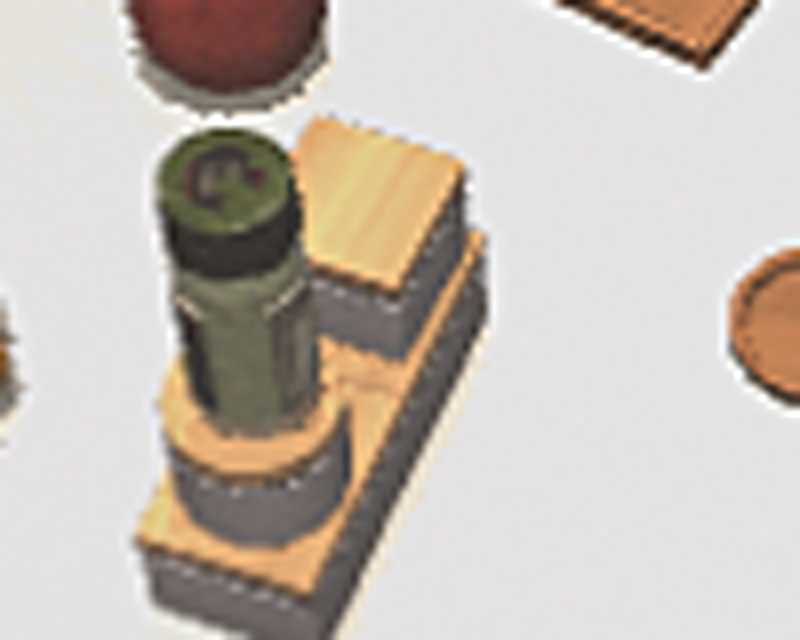

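View pics/t2.png

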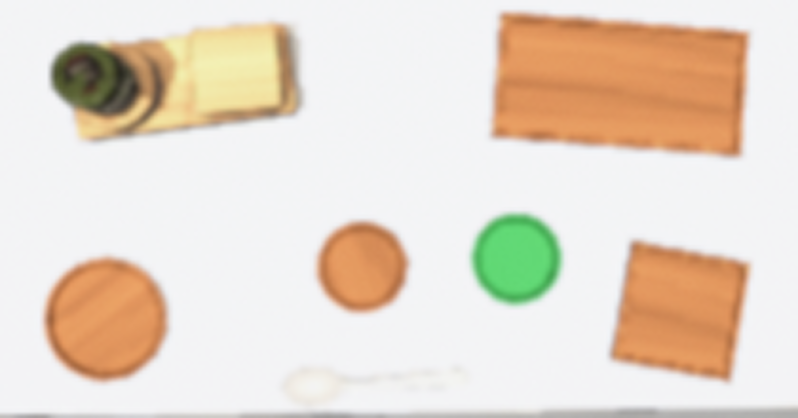

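View pics/s2.png

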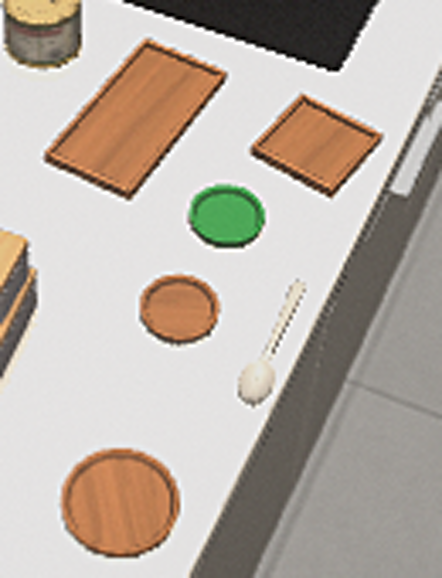

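```bash
cat > ov.py <<'E'
from h import *
def box(p,yaw,a,b,z0,z1):
    q=np.array([[a,b],[-a,b],[-a,-b],[a,-b]])/2@np.array([[np.cos(yaw),np.sin(yaw)],[-np.sin(yaw),np.cos(yaw)]])+p
    return [np.c_[q,np.full(4,z)] for z in (z0,z1)]
def circ(p,d,z):
    t=np.linspace(0,2*np.pi,40)[:-1]; return np.c_[p[0]+d/2*np.cos(t),p[1]+d/2*np.sin(t),np.full(39,z)]
def draw(c,polys,name,x0,y0,x1,y1,k):
    im=cv2.resize(c["pixels"][y0:y1,x0:x1,::-1],None,fx=k,fy=k,interpolation=cv2.INTER_CUBIC)
    for P,col in polys:
        q=(px(c,P)-[x0,y0]+.5)*k-.5
        cv2.polylines(im,[np.round(q*16).astype(np.int32)],True,col,1,cv2.LINE_AA,4)
    cv2.imwrite(name,im)
E
python3 - <<'E'
from ov import *
import pickle
c,s=pickle.load(open("cams0.pkl","rb"))
f=lambda X,Y,z:w(c,(X+.5)/8-.5+215,(Y+.5)/8-.5+170,z)
sq=np.array([f(*p,0.094) for p in [(405,150),(585,132),(590,305),(412,315)]])
print("sq",sq.mean(0),[np.linalg.norm(sq[i]-sq[i-1])*1e3 for i in range(4)])
print("jar",f(180,238,.199))
g=lambda X,Y,z:w(s,(X+.5)/8-.5+240,(Y+.5)/8-.5+200,z)
sq=np.array([g(*p,0.094) for p in [(322,120),(465,160),(395,290),(250,245)]])
print("sq s",(sq[1]+sq[2])/2,[np.linalg.norm(sq[i]-sq[i-1])*1e3 for i in range(4)])
print("jar s",g(230,180,.199))
# trays by both cams
for nm,cam,(x0,y0,x1,y1) in [("top",c,(220,175,430,285)),("scene",s,(300,155,410,320))]:
    im=cam["pixels"].astype(int); m=((im[...,0]-im[...,2])>45).astype(np.uint8)
    mm=np.zeros_like(m); mm[y0:y1,x0:x1]=m[y0:y1,x0:x1]
    n,l,st,ce=cv2.connectedComponentsWithStats(mm)
    for i in range(1,n):
        if st[i,4]<150: continue
        cn=max(cv2.findContours((l==i).astype(np.uint8),0,1)[0],key=cv2.contourArea)
        P=np.array([w(cam,u,v,0.011)[:2] for u,v in cn[:,0]],np.float32)
        r=cv2.minAreaRect(P*1000)
        print(nm,np.round(ce[i]),np.round(w(cam,*ce[i],.011)*1000,1),np.round(r[0],1),np.round(r[1],1),round(r[2],1), np.round(cv2.minEnclosingCircle(P*1000)[0],1))
E
```

```text
sq [0.57064606 0.07884756 0.094     ] [np.float64(51.00032622739445), np.float64(55.75894633029372), np.float64(53.46851977646022), np.float64(54.767534829710414)]
jar [0.55916883 0.15856777 0.199     ]
sq s [0.54532394 0.07660282 0.094     ] [np.float64(55.813214702288555), np.float64(50.98236813254682), np.float64(56.80499652243093), np.float64(50.78528693147077)]
jar s [0.559344   0.15777711 0.199     ]
top [378. 202.] [ 565.3 -183.7   11. ] [ 565.4 -184. ] [177.1  88.8] 85.2 [ 564.6 -184.2]
top [267. 201.] [569.6 110.4  11. ] [570.1 123.4] [ 65.6 153.7] 7.5 [569.2 123.1]
top [310. 250.] [439.1  -1.   11. ] [439.2  -1. ] [61.5 59.5] 44.6 [439.   -0.9]
top [394. 261.] [ 405.9 -223.4   11. ] [ 406.  -223.6] [85.2 84.1] 78.8 [ 406.1 -223.1]
top [242. 264.] [404.1 177.   11. ] [404.3 176.5] [82.  81.4] 89.8 [404.2 177.3]
scene [330. 184.] [ 564.4 -178.9   11. ] [ 564.4 -183.1] [183.7  93.1] 85.1 [ 566.1 -183.5]
scene [383. 192.] [ 404.9 -222.5   11. ] [ 404.6 -222.6] [91.7 88.4] 78.6 [ 406.5 -222.2]
scene [342. 240.] [438.7  -1.   11. ] [438.5  -1.6] [63.7 61.5] 26.7 [439.   -1.8]
scene [325. 297.] [403.8 178.3  11. ] [403.5 178. ] [85. 86.] 26.8 [404.2 177.5]
```

```bash
cat > pile.py <<'E'
from ov import *
import pickle,sys
c,s=pickle.load(open("cams0.pkl","rb"))
def go(lx,ly,yaw,sx,sy,syaw,rx,ry,jx,jy,tag):
    d=np.deg2rad
    A=(0,0,255);B=(255,0,0);C=(0,160,0);D=(255,0,255)
    P=[(p,A) for p in box((lx,ly),d(yaw),.062,.150,0,.048)]+[(p,B) for p in box((sx,sy),d(syaw),.056,.056,.048,.094)]
    P+=[(circ((rx,ry),.058,z),C) for z in(.048,.094)]+[(circ((jx,jy),.040,z),D) for z in(.094,.199)]
    draw(c,P,f"pics/ot{tag}.png",215,170,305,230,8); draw(s,P,f"pics/os{tag}.png",240,205,315,280,8)
E
python3 -c "
from pile import *
go(.5656,.1195,7,.5706,.0788,7,.5606,.1602,.559,.158,1)"
```

```text
(no output)
```

View pics/ot1.png

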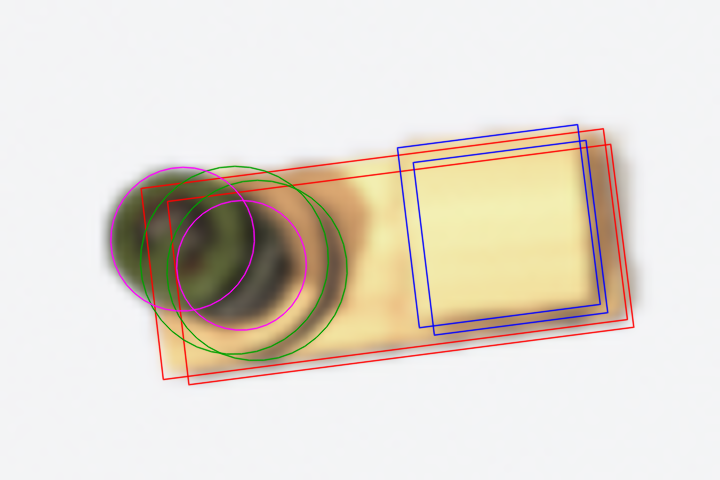

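View pics/os1.png

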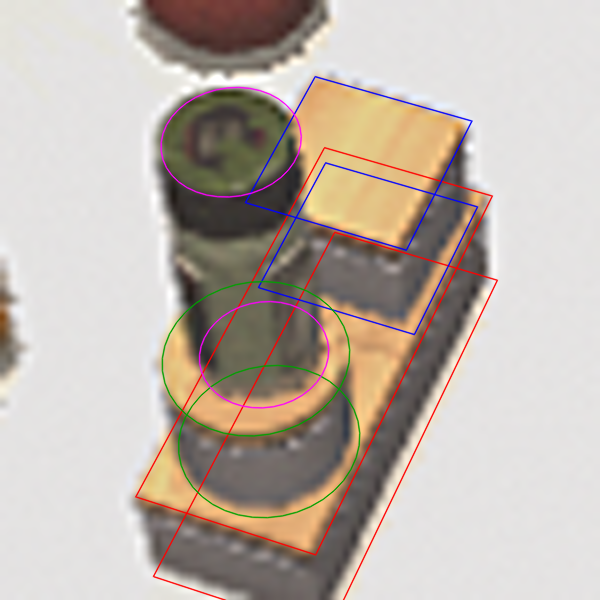

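```bash
cat > plan.py <<'E'
from plant import robot
from h import *
def plan(x,y,z,yaw):
    """target TCP, yaw deg of tool y axis in world (mod 180), tool down"""
    s=robot.state(); R0=R.from_rotvec(s["ee_rot"]); M=R0.as_matrix()
    cur=np.degrees(np.arctan2(M[1,1],M[0,1])); yaw=cur+(yaw-cur+90)%180-90
    a=np.deg2rad(yaw); yt=np.array([np.cos(a),np.sin(a),0]); zt=np.array([0,0,-1.]); xt=np.cross(yt,zt)
    Rt=R.from_matrix(np.c_[xt,yt,zt])
    sh=M.T@(np.array([x,y,z])-s["tcp_pos"])*100; rv=(R0.inv()*Rt).as_rotvec(degrees=True)
    print("t",round(s["t"],2),"cur",np.round(s["tcp_pos"],4),"yaw",round(cur,1),"gap",round(s["finger_gap"],4),"F",np.round(s["ft_force"],1))
    print("shift cm",np.round(sh,2),"turn deg",np.round(rv,2),"toolz",np.round(M[:,2],3))
E
python3 -c "
from plan import *
plan(.559,.158,.30,7)"
```

```text
t 0.25 cur [ 0.1459 -0.6075  0.2309] yaw -76.5 gap 0.0855 F [-0.5 -0.3 -0.4]
shift cm [ 58.04 -64.8   -6.87] turn deg [-4.00e-02 -3.00e-02 -8.35e+01] toolz [-0.     0.001 -1.   ]
```

```bash
python3 -m crank '[[[1,2,-2,-4,0,0,-5],[1,6,-6,-7,0,0,-12],[1,10,-10.5,-7,0,0,-20],[1,14,-15,-7,0,0,-28],[1,18,-19.5,-7,0,0,-36],[1,22,-24,-7,0,0,-44],[1,26,-28.5,-7,0,0,-52],[1,30,-33,-7,0,0,-60],[1,34,-37.5,-7,0,0,-67],[1,36,-40,-7,0,0,-70]]]'; python3 -c "
from plan import *
plan(.559,.158,.30,7)"
```

```text
t: 1.5
tcp_pos: [0.4037, -0.1316, 0.3016]
ee_rot: [2.337, 2.099, 0.001]
ft_force: [-0.1, -1.4, 0.2]
finger_gap: 0.0851
t 1.5 cur [ 0.4037 -0.1316  0.3016] yaw -6.1 gap 0.0851 F [-0.1 -1.4  0.2]
shift cm [30.46 12.35  0.18] turn deg [ 5.000e-02 -1.000e-02 -1.314e+01] toolz [ 0.001  0.    -1.   ]
```

```bash
python3 -m crank '[[[1,5,2,0,0,0,-3],[1,10,4,0,0,0,-6],[1,15,6,0,0,0,-9],[1,20,8,0,0,0,-12],[1,25,10,0,0,0,-13],[1,29,11.6,0.2,0,0,-13],[1,30.5,12.35,0.2,0,0,-13],[1,30.5,12.35,0.2,0,0,-13]]]'; python3 -c "
from plan import *
plan(.559,.158,.136,7)
c=robot.read_camera('wrist'); cv2.imwrite('pics/w1.png',c['pixels'][:,:,::-1])
import pickle; pickle.dump(c,open('w1.pkl','wb'))
print(px(c,[[.559,.158,.199],[.559,.158,.094],[.5606,.1602,.094],[.5706,.0788,.094]]))
t=robot.state()['tcp_pos'];print(px(c,[t]))
"
```

```text
t: 2.5
tcp_pos: [0.5598, 0.1548, 0.2989]
ee_rot: [-2.09, -2.345, 0.001]
ft_force: [-0.4, -0.0, 0.2]
finger_gap: 0.0853
t 2.5 cur [0.5598 0.1548 0.2989] yaw 6.6 gap 0.0853 F [-0.4 -0.   0.2]
shift cm [ 0.33 -0.03 16.29] turn deg [-0.04 -0.01 -0.42] toolz [-0.001 -0.    -1.   ]
[[315.12802172 194.29883565]
 [315.74283526 168.56958169]
 [317.48732365 166.69236251]
 [318.07730177 239.12661301]]
[[314.16652574 258.89349772]]
```

View pics/w1.png

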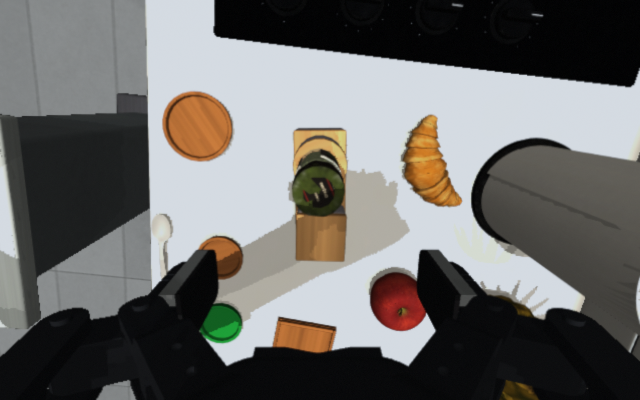

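Cap centre is at (319,191), against a predicted (315,194), so it agrees within about 2 mm. Going down around the jar.

```bash
python3 -m crank '[[[1,0.35,0,4,0,0,-0.4],[1,0.35,0,8,0,0,-0.4],[1,0.35,0,11,0,0,-0.4],[1,0.35,0,13.5,0,0,-0.4],[1,0.35,0,15,0,0,-0.4],[1,0.35,0,16.1,0,0,-0.4],[1,0.35,0,16.1,0,0,-0.4],[1,0.35,0,16.1,0,0,-0.4]]]'; python3 -c "
from plan import *
plan(.559,.158,.136,7)
c=robot.read_camera('wrist'); cv2.imwrite('pics/w2.png',c['pixels'][:,:,::-1])
s=robot.read_camera('scene'); crop(s,'pics/s3.png',200,150,400,300,4)
"
```

```text
t: 3.55
tcp_pos: [0.5599, 0.158, 0.1391]
ee_rot: [2.083, 2.351, 0.002]
ft_force: [-0.5, 0.2, 0.3]
finger_gap: 0.085
t 3.55 cur [0.5599 0.158  0.1391] yaw 6.9 gap 0.085 F [-0.5  0.2  0.3]
shift cm [ 0.01 -0.09  0.31] turn deg [ 0.07 -0.01 -0.1 ] toolz [ 0.001  0.    -1.   ]
```

View pics/w2.png

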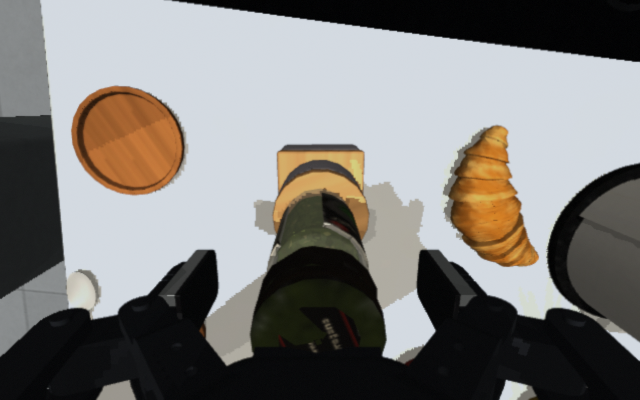

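View pics/s3.png

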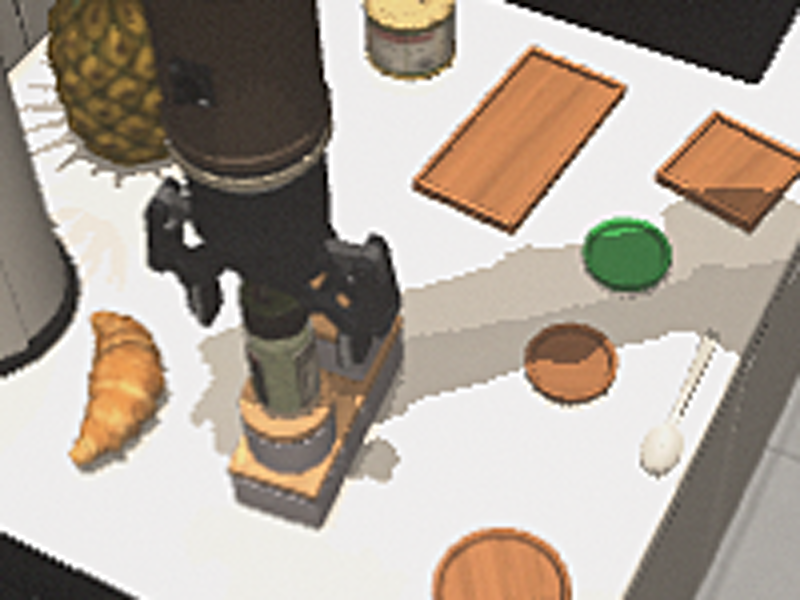

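Jar is centred between the pads (217 and 418, cap about 318). Closing, then lifting.

```bash
python3 -m crank '[[[0,0,0,0,0,0,0],[0,0,0,0,0,0,0],[0,0,0,0,0,0,0],[0,0,0,0,0,0,0],[0,0,0,0,0,0,0],[0,0,0,0,0,0,0],[0,0,0,0,0,0,0]]]'; python3 -m crank '[[[0,0,0,-0.5,0,0,0],[0,0,0,-2,0,0,0],[0,0,0,-4,0,0,0],[0,0,0,-6,0,0,0],[0,0,0,-7,0,0,0],[0,0,0,-7,0,0,0]]]'; python3 -c "
from plan import *
plan(.439,-.0014,.21,7)
c=robot.read_camera('wrist'); cv2.imwrite('pics/w3.png',c['pixels'][:,:,::-1])
s=robot.read_camera('scene'); crop(s,'pics/s4.png',200,150,400,300,4)
"
```

```text
t: 4.53
tcp_pos: [0.56, 0.1579, 0.1387]
ee_rot: [2.083, 2.35, 0.001]
ft_force: [0.5, -0.4, 4.7]
finger_gap: 0.04
t: 5.28
tcp_pos: [0.5597, 0.158, 0.209]
ee_rot: [2.083, 2.351, 0.002]
ft_force: [-0.8, 0.4, -1.3]
finger_gap: 0.0396
t 5.28 cur [0.5597 0.158  0.209 ] yaw 6.9 gap 0.0396 F [-0.8  0.4 -1.3]
shift cm [-14.38 -13.89  -0.11] turn deg [ 0.07 -0.01 -0.1 ] toolz [ 0.001  0.    -1.   ]
```

View pics/w3.png

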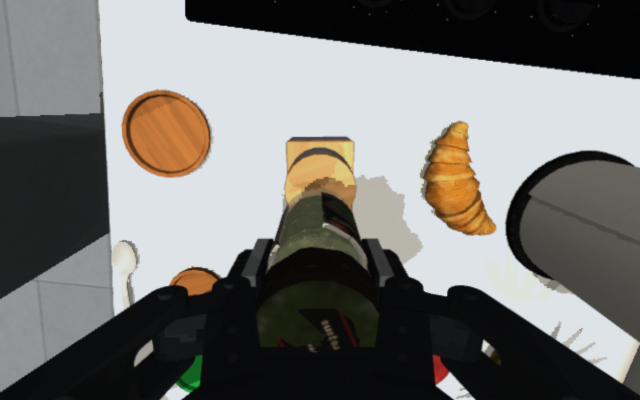

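View pics/s4.png

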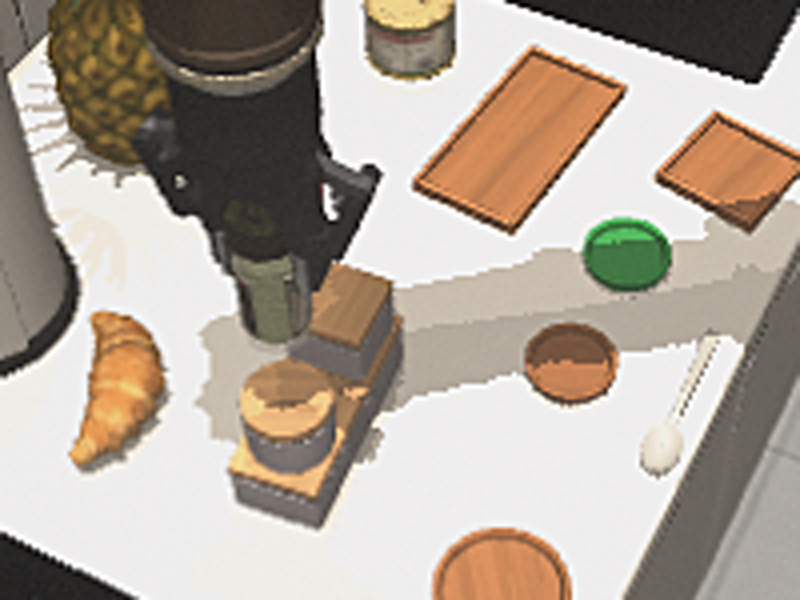

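```bash
python3 -m crank '[[[0,-2,-2,0,0,0,0],[0,-5,-5,0,0,0,0],[0,-8.5,-8.5,0,0,0,0],[0,-11.5,-11.5,0,0,0,0],[0,-13.5,-13.2,0,0,0,0],[0,-14.4,-13.9,0,0,0,0],[0,-14.4,-13.9,3,0,0,0],[0,-14.4,-13.9,7,0,0,0],[0,-14.4,-13.9,10.5,0,0,0],[0,-14.4,-13.9,10.5,0,0,0]]]'; python3 -c "
from plan import *
plan(.439,-.0014,.0505,7)
c=robot.read_camera('wrist'); cv2.imwrite('pics/w4.png',c['pixels'][:,:,::-1])
s=robot.read_camera('scene'); crop(s,'pics/s5.png',270,170,420,280,5)
"
```

```text
t: 6.62
tcp_pos: [0.4372, -0.0011, 0.1014]
ee_rot: [-2.079, -2.35, 0.004]
ft_force: [-0.4, 0.2, -1.5]
finger_gap: 0.04
t 6.62 cur [ 0.4372 -0.0011  0.1014] yaw 7.0 gap 0.04 F [-0.4  0.2 -1.5]
shift cm [-0.06  0.19  5.09] turn deg [-0.27 -0.09 -0.  ] toolz [-0.005  0.001 -1.   ]
```

View pics/s5.png

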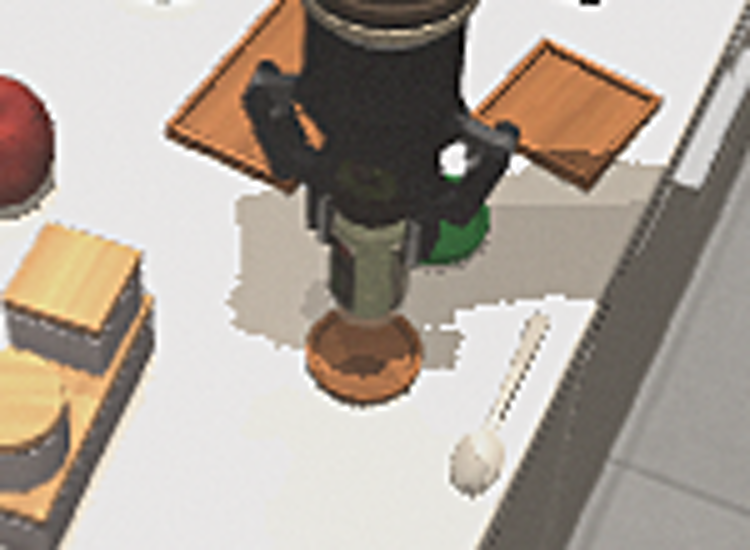

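View pics/w4.png

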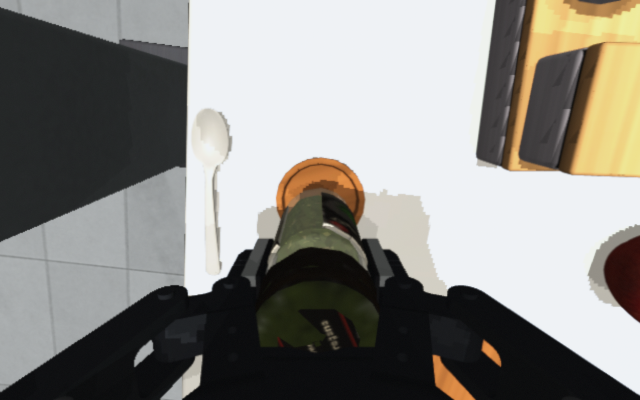

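```bash
python3 -m crank '[[[0,0,0.1,1.5,0,0,0],[0,0,0.1,3,0,0,0],[0,0,0.1,4,0,0,0],[0,0,0.1,4,0,0,0],[0,0,0.1,4,0,0,0]]]'; python3 -c "
from plan import *
plan(.439,-.0014,.0505,7)
s=robot.read_camera('scene'); crop(s,'pics/s6.png',300,200,390,260,8)
c=robot.read_camera('wrist'); cv2.imwrite('pics/w5.png',c['pixels'][:,:,::-1])
"
```

```text
t: 7.35
tcp_pos: [0.4398, -0.0016, 0.0634]
ee_rot: [2.083, 2.351, 0.0]
ft_force: [-0.7, -0.2, -0.6]
finger_gap: 0.04
t 7.35 cur [ 0.4398 -0.0016  0.0634] yaw 6.9 gap 0.04 F [-0.7 -0.2 -0.6]
shift cm [ 0.03 -0.08  1.29] turn deg [ 0.   -0.   -0.08] toolz [ 0.  0. -1.]
```

View pics/s6.png

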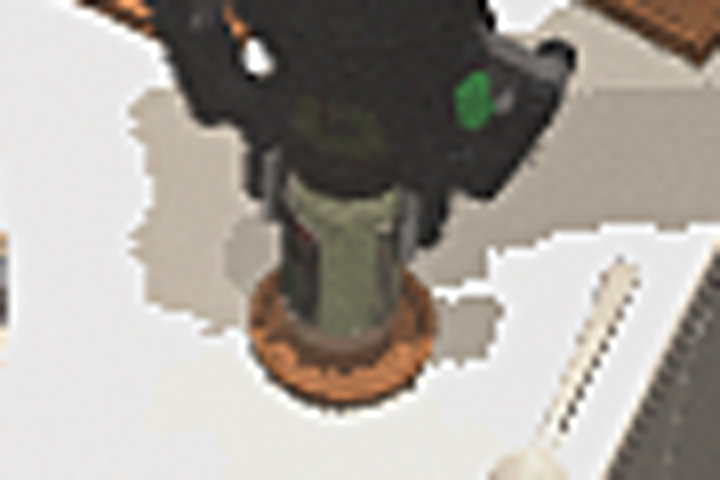

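View pics/w5.png

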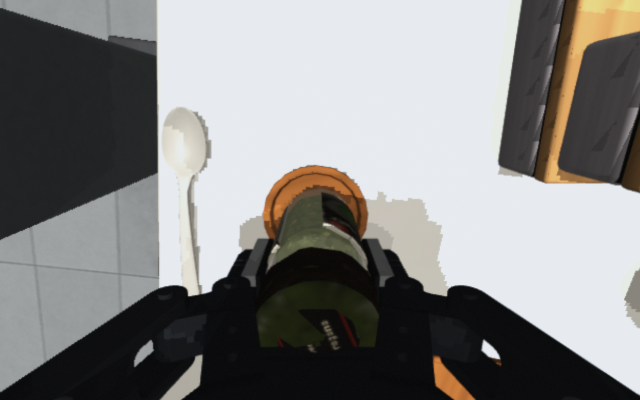

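```bash
python3 -m crank '[[[0,0,-0.05,0.6,0,0,0],[0,0,-0.05,1.1,0,0,0],[0,0,-0.05,1.3,0,0,0],[0,0,-0.05,1.3,0,0,0]]]'; python3 -c "
from plan import *
plan(.439,-.0014,.0495,7)"
```

```text
t: 7.95
tcp_pos: [0.4391, -0.0017, 0.0501]
ee_rot: [-2.083, -2.351, 0.0]
ft_force: [-0.6, 0.0, -1.7]
finger_gap: 0.0398
t 7.95 cur [ 0.4391 -0.0017  0.0501] yaw 6.9 gap 0.0398 F [-0.6  0.  -1.7]
shift cm [ 0.03 -0.01  0.06] turn deg [-0.03 -0.   -0.09] toolz [-0. -0. -1.]
```

```bash
python3 -m crank '[[[0,0,0,0.1,0,0,0],[0,0,0,0.1,0,0,0]]]'; python3 -m crank '[[[0.6,0,0,0,0,0,0],[1,0,0,0,0,0,0],[1,0,0,0,0,0,0],[1,0,0,0,0,0,0],[1,0,0,-2,0,0,0],[1,0,0,-6,0,0,0],[1,0,0,-11,0,0,0],[1,0,0,-16,0,0,0],[1,0,0,-18,0,0,0],[1,0,0,-18,0,0,0]]]'; python3 -c "
from plan import *
plan(.5606,.1602,.20,7)
s=robot.read_camera('scene'); crop(s,'pics/s7.png',240,180,390,280,5)
"
```

```text
t: 8.2
tcp_pos: [0.4394, -0.0016, 0.0497]
ee_rot: [2.083, 2.351, 0.0]
ft_force: [-1.7, 0.2, 6.7]
finger_gap: 0.0395
t: 9.45
tcp_pos: [0.4401, -0.0018, 0.2306]
ee_rot: [2.082, 2.349, 0.003]
ft_force: [-0.2, 0.4, -0.4]
finger_gap: 0.0854
t 9.45 cur [ 0.4401 -0.0018  0.2306] yaw 6.9 gap 0.0854 F [-0.2  0.4 -0.4]
shift cm [14.64 13.89  3.09] turn deg [ 0.18  0.06 -0.12] toolz [ 0.003 -0.001 -1.   ]
```

View pics/s7.png

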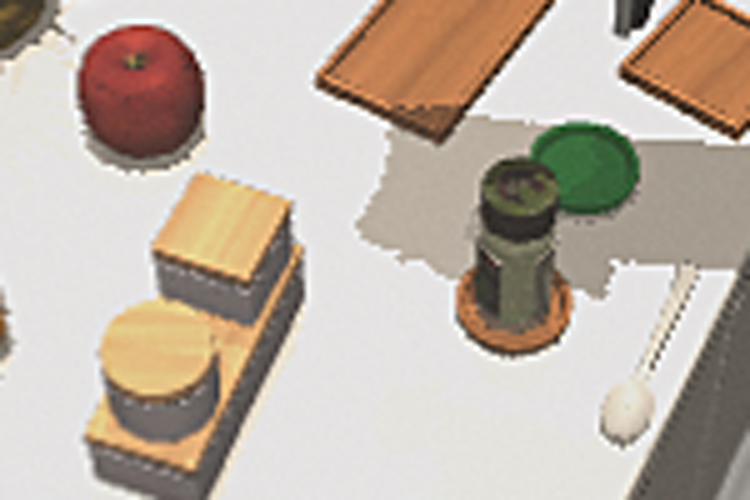

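Jar stands in the coaster. Measuring the round and square tins with the lids exposed.

Run:
```python
from pile import *
import pile
from plant import robot
c=robot.read_camera("top"); s=robot.read_camera("scene"); pile.c,pile.s=c,s
for nm,cam,(x0,y0,x1,y1) in [("top",c,(225,180,300,225)),("scene",s,(250,205,310,285))]:
    im=cam["pixels"].astype(int); m=((im[...,0]-im[...,2])>60).astype(np.uint8)
    mm=np.zeros_like(m); mm[y0:y1,x0:x1]=m[y0:y1,x0:x1]
    cv2.imwrite(f"pics/m_{nm}.png",cv2.resize(mm[y0:y1,x0:x1]*255,None,fx=8,fy=8,interpolation=0))
go(.5656,.1195,7,.5706,.0788,4,.5606,.1602,.559,.158,2)
```

```text
(no output)
```

View pics/ot2.png

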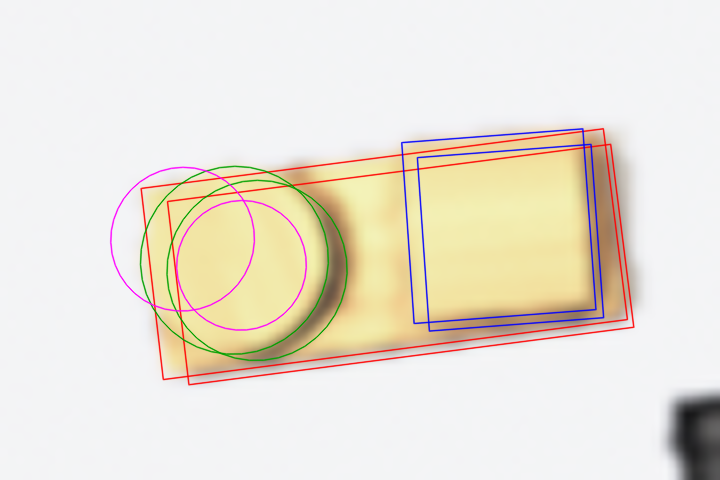

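View pics/os2.png

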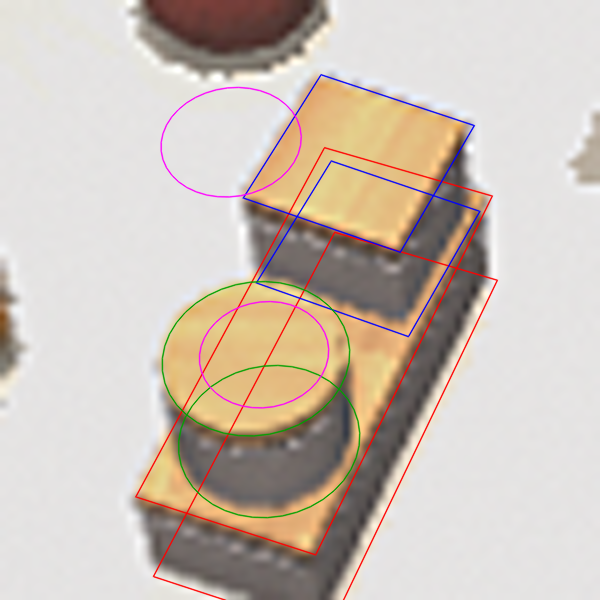

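```bash
python3 -m crank '[[[1,3,2.8,0,0,0,0],[1,7,6.6,0,0,0,0],[1,11,10.4,1,0,0,0],[1,14,13.2,2,0,0,0],[1,14.6,13.9,4,0,0,0],[1,14.6,13.9,7,0,0,0],[1,14.6,13.9,8,0,0,0],[1,14.6,13.9,8,0,0,0]]]'; python3 -c "
from plan import *
plan(.5606,.1602,.061,7)
c=robot.read_camera('wrist'); cv2.imwrite('pics/w6.png',c['pixels'][:,:,::-1])
print(px(c,[[.5606,.1602,.094]]))
"
```

```text
t: 10.6
tcp_pos: [0.5589, 0.1589, 0.1484]
ee_rot: [-2.084, -2.35, 0.003]
ft_force: [0.9, -0.2, 0.8]
finger_gap: 0.0854
t 10.6 cur [0.5589 0.1589 0.1484] yaw 6.9 gap 0.0854 F [ 0.9 -0.2  0.8]
shift cm [0.11 0.2  8.74] turn deg [-0.13  0.04 -0.12] toolz [-0.002 -0.001 -1.   ]
[[318.48647198 216.48662318]]
```

View pics/w6.png

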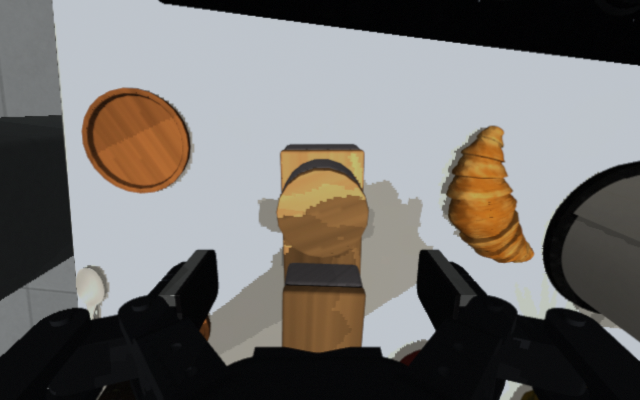

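```bash
python3 -m crank '[[[1,0.15,0.15,2,0,0,0],[1,0.15,0.15,4.5,0,0,0],[1,0.15,0.15,7,0,0,0],[1,0.15,0.15,8.7,0,0,0],[1,0.15,0.15,8.7,0,0,0],[1,0.15,0.15,8.7,0,0,0]]]'; python3 -c "
from plan import *
plan(.5606,.1602,.061,7)
c=robot.read_camera('wrist'); cv2.imwrite('pics/w7.png',c['pixels'][:,:,::-1])
"
```

```text
t: 11.4
tcp_pos: [0.5615, 0.1619, 0.0631]
ee_rot: [2.083, 2.351, 0.002]
ft_force: [0.2, 0.1, 1.0]
finger_gap: 0.0853
t 11.4 cur [0.5615 0.1619 0.0631] yaw 6.9 gap 0.0853 F [0.2 0.1 1. ]
shift cm [-0.16 -0.11  0.2 ] turn deg [ 0.06 -0.02 -0.09] toolz [ 0.001  0.    -1.   ]
```

View pics/w7.png

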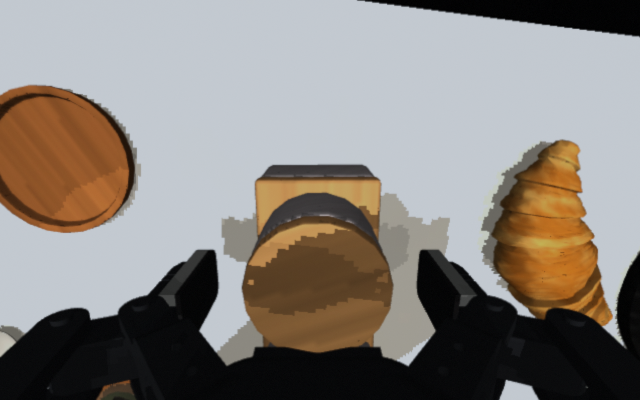

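Tin lid spans 244–392 (centre 318), centred in the pads. Gripping and lifting.

```bash
python3 -m crank '[[[0,-0.1,-0.1,0.1,0,0,0],[0,-0.1,-0.1,0.1,0,0,0],[0,-0.1,-0.1,0.1,0,0,0],[0,-0.1,-0.1,0.1,0,0,0],[0,-0.1,-0.1,0.1,0,0,0],[0,-0.1,-0.1,0.1,0,0,0]]]'; python3 -m crank '[[[0,0,0,-0.5,0,0,0],[0,0,0,-2,0,0,0],[0,0,0,-4,0,0,0],[0,0,0,-5,0,0,0],[0,0,0,-5,0,0,0]]]'; python3 -c "
from plan import *
plan(.404,.1773,.10,7)
s=robot.read_camera('scene'); crop(s,'pics/s8.png',210,180,360,290,5)
c=robot.read_camera('wrist'); cv2.imwrite('pics/w8.png',c['pixels'][:,:,::-1])
"
```

```text
t: 12.2
tcp_pos: [0.5606, 0.1604, 0.0622]
ee_rot: [2.083, 2.35, 0.001]
ft_force: [-1.1, -1.2, 6.9]
finger_gap: 0.0566
t: 12.82
tcp_pos: [0.5608, 0.1606, 0.1126]
ee_rot: [2.083, 2.35, 0.003]
ft_force: [0.1, -0.8, -2.0]
finger_gap: 0.0566
t 12.82 cur [0.5608 0.1606 0.1126] yaw 6.9 gap 0.0566 F [ 0.1 -0.8 -2. ]
shift cm [  3.54 -15.37   1.22] turn deg [ 0.12 -0.01 -0.11] toolz [ 0.002  0.    -1.   ]
```

View pics/s8.png

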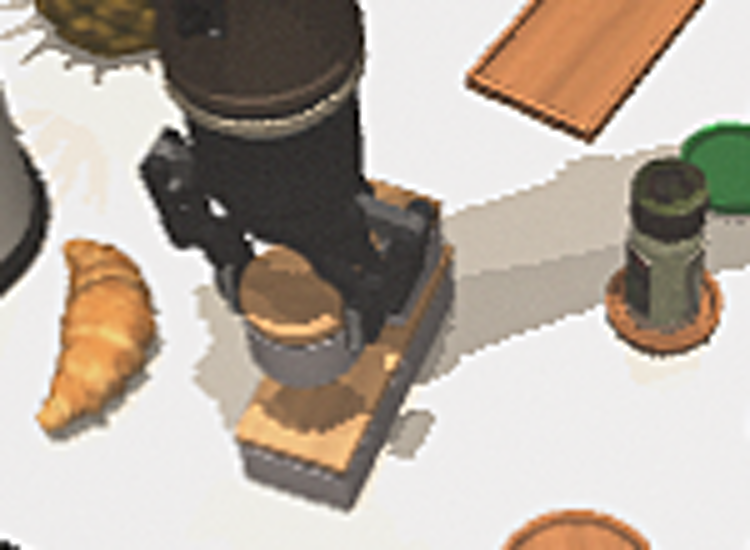

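View pics/w8.png

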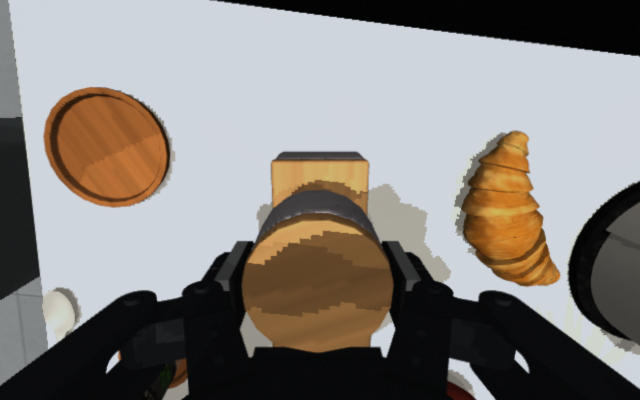

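```bash
python3 -m crank '[[[0,0.5,-2,0,0,0,0],[0,1.2,-5,0,0,0,0],[0,2,-9,0,0,0,0],[0,3,-12.5,0,0,0,0],[0,3.4,-14.6,0.5,0,0,0],[0,3.5,-15.4,3,0,0,0],[0,3.5,-15.4,6,0,0,0],[0,3.5,-15.4,7.5,0,0,0],[0,3.5,-15.4,7.5,0,0,0],[0,3.5,-15.4,7.5,0,0,0]]]'; python3 -c "
from plan import *
plan(.404,.1773,.0195,7)
s=robot.read_camera('scene'); crop(s,'pics/s9.png',270,230,390,320,6)
c=robot.read_camera('wrist'); cv2.imwrite('pics/w9.png',c['pixels'][:,:,::-1])
"
```

```text
t: 14.18
tcp_pos: [0.4035, 0.1771, 0.0369]
ee_rot: [2.083, 2.351, 0.001]
ft_force: [0.9, -0.0, -2.4]
finger_gap: 0.0569
t 14.18 cur [0.4035 0.1771 0.0369] yaw 6.9 gap 0.0569 F [ 0.9 -0.  -2.4]
shift cm [0.02 0.05 1.74] turn deg [ 0.04 -0.02 -0.09] toolz [ 0.001  0.    -1.   ]
```

View pics/s9.png

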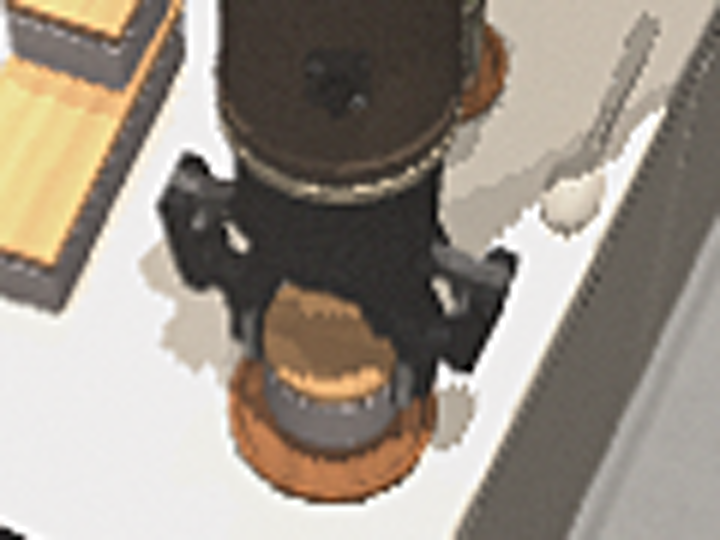

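View pics/w9.png

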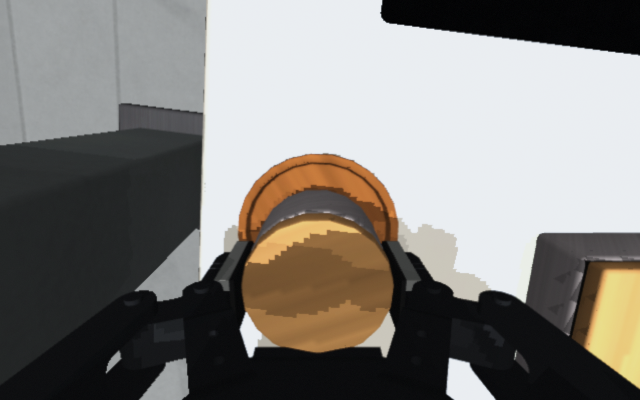

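Tin is centred over the tray (both about x=318 in the wrist view). Lowering.

```bash
python3 -m crank '[[[0,0,0,0.7,0,0,0],[0,0,0,1.3,0,0,0],[0,0,0,1.7,0,0,0],[0,0,0,1.8,0,0,0],[0,0,0,1.8,0,0,0]]]'; python3 -c "
from plan import *
plan(.404,.1773,.0192,7)"
```

```text
t: 14.9
tcp_pos: [0.4029, 0.1765, 0.0191]
ee_rot: [2.082, 2.35, -0.001]
ft_force: [-6.2, -3.0, 23.1]
finger_gap: 0.0566
t 14.9 cur [0.4029 0.1765 0.0191] yaw 6.9 gap 0.0566 F [-6.2 -3.  23.1]
shift cm [ 0.07  0.12 -0.01] turn deg [ 0.03  0.08 -0.08] toolz [ 0.001 -0.001 -1.   ]
```

```bash
python3 -m crank '[[[0.5,0,0,-0.1,0,0,0],[1,0,0,-0.1,0,0,0],[1,0,0,-0.1,0,0,0],[1,0,0,-0.1,0,0,0],[1,0,0,-1.5,0,0,0],[1,0,0,-4,0,0,0],[1,0,0,-8,0,0,0],[1,0,0,-12,0,0,0],[1,0,0,-14,0,0,0],[1,0,0,-14,0,0,0]]]'; python3 -c "
from plan import *
plan(.571,.078,.15,4)
s=robot.read_camera('scene'); crop(s,'pics/s10.png',240,200,390,320,5)
c=robot.read_camera('wrist'); cv2.imwrite('pics/w10.png',c['pixels'][:,:,::-1])
"
```

```text
t: 16.15
tcp_pos: [0.4038, 0.1772, 0.1603]
ee_rot: [2.083, 2.35, 0.005]
ft_force: [-0.1, -1.1, -0.6]
finger_gap: 0.0853
t 16.15 cur [0.4038 0.1772 0.1603] yaw 6.9 gap 0.0853 F [-0.1 -1.1 -0.6]
shift cm [-11.85  15.4    1.07] turn deg [ 0.2  -0.04  2.89] toolz [ 0.003  0.001 -1.   ]
```

View pics/s10.png

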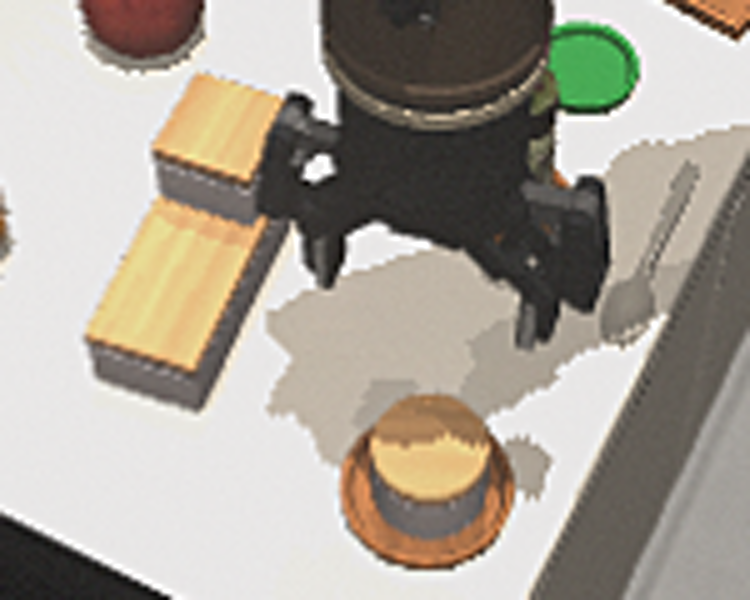

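View pics/w10.png

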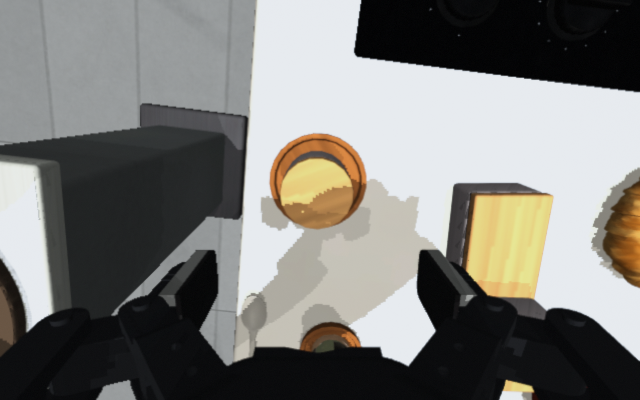

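Round tin is flat inside its tray. On to the square tin.

```bash
python3 -m crank '[[[1,-2,2.6,0,0,0,1],[1,-5.5,7,0,0,0,2],[1,-9,11.5,0.5,0,0,2.9],[1,-11.2,14.6,1,0,0,2.9],[1,-11.85,15.4,1,0,0,2.9],[1,-11.85,15.4,1,0,0,2.9],[1,-11.85,15.4,1,0,0,2.9]]]'; python3 -c "
from plan import *
plan(.571,.078,.061,4)
c=robot.read_camera('wrist'); cv2.imwrite('pics/w11.png',c['pixels'][:,:,::-1])
print(px(c,[[.571,.078,.094]]))
import pile
s=robot.read_camera('scene');t=robot.read_camera('top'); pile.s=s; pile.c=t
pile.go(.5656,.1195,7,.571,.078,4,.404,.1773,.439,-.001,3)
"
```

```text
t: 17.12
tcp_pos: [0.5688, 0.0788, 0.1482]
ee_rot: [-2.139, -2.299, 0.001]
ft_force: [0.4, 0.9, 0.2]
finger_gap: 0.0854
t 17.12 cur [0.5688 0.0788 0.1482] yaw 4.1 gap 0.0854 F [0.4 0.9 0.2]
shift cm [-0.1   0.22  8.72] turn deg [-0.05 -0.02  0.13] toolz [-0.001  0.    -1.   ]
[[318.86011955 219.88845768]]
```

View pics/w11.png

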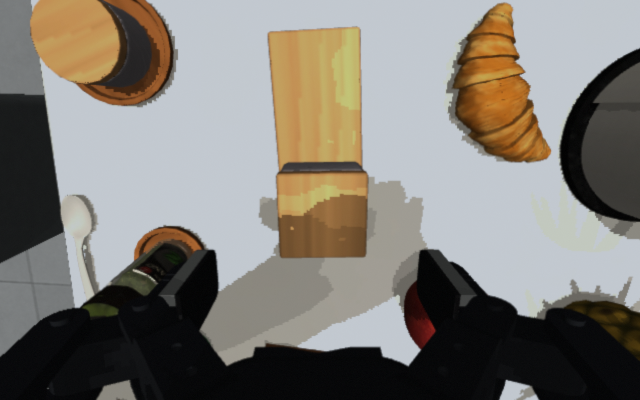

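View pics/os3.png

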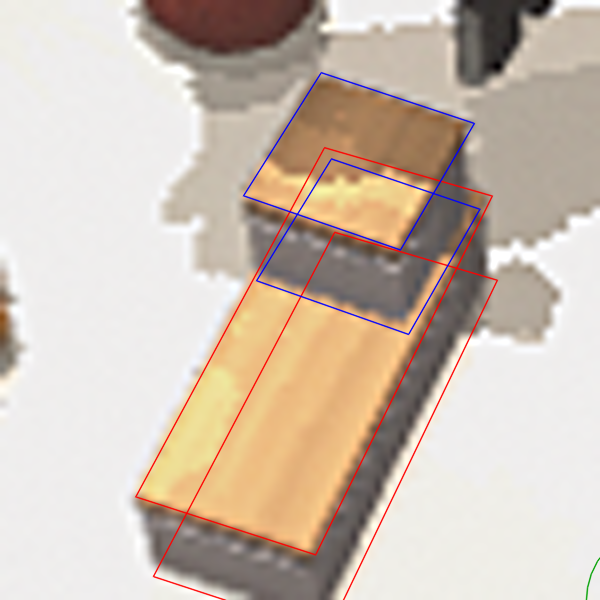

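```bash
python3 -m crank '[[[1,0,0.1,2,0,0,0],[1,0,0.1,4.5,0,0,0],[1,0,0.1,7,0,0,0],[1,0,0.1,8.5,0,0,0],[1,0,0.1,8.5,0,0,0],[1,0,0.1,8.5,0,0,0]]]'; python3 -c "
from plan import *
plan(.571,.079,.061,4)
c=robot.read_camera('wrist'); cv2.imwrite('pics/w12.png',c['pixels'][:,:,::-1])
"
```

```text
t: 18.02
tcp_pos: [0.5716, 0.0779, 0.0639]
ee_rot: [2.142, 2.298, 0.001]
ft_force: [0.7, 0.4, -0.5]
finger_gap: 0.0856
t 18.02 cur [0.5716 0.0779 0.0639] yaw 4.0 gap 0.0856 F [ 0.7  0.4 -0.5]
shift cm [ 0.11 -0.05  0.29] turn deg [ 0.05 -0.01  0.01] toolz [ 0.001  0.    -1.   ]
```

View pics/w12.png

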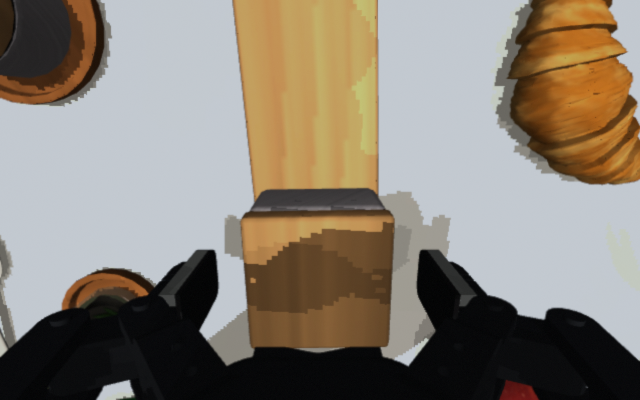

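```bash
python3 -m crank '[[[0,0.1,0,0.2,0,0,0],[0,0.1,0,0.2,0,0,0],[0,0.1,0,0.2,0,0,0],[0,0.1,0,0.2,0,0,0],[0,0.1,0,0.2,0,0,0],[0,0.1,0,0.2,0,0,0]]]'; python3 -m crank '[[[0,0,0,-0.5,0,0,0],[0,0,0,-2,0,0,0],[0,0,0,-5,0,0,0],[0,0,0,-8,0,0,0],[0,0,0,-10,0,0,0],[0,0,0,-10,0,0,0]]]'; python3 -c "
from plan import *
plan(.4058,-.223,.16,-11.2)
c=robot.read_camera('wrist'); cv2.imwrite('pics/w13.png',c['pixels'][:,:,::-1])
s=robot.read_camera('scene'); crop(s,'pics/s11.png',200,160,350,290,5)
"
```

```text
t: 18.82
tcp_pos: [0.5715, 0.0788, 0.062]
ee_rot: [2.142, 2.297, 0.001]
ft_force: [-0.9, 0.5, 5.0]
finger_gap: 0.0555
t: 19.58
tcp_pos: [0.5721, 0.079, 0.1634]
ee_rot: [2.141, 2.296, 0.004]
ft_force: [1.0, 0.5, -3.7]
finger_gap: 0.0551
t 19.57 cur [0.5721 0.079  0.1634] yaw 4.0 gap 0.0551 F [ 1.   0.5 -3.7]
shift cm [-28.97 -18.69   0.27] turn deg [ 0.2  -0.04 15.19] toolz [ 0.003  0.001 -1.   ]
```

View pics/w13.png

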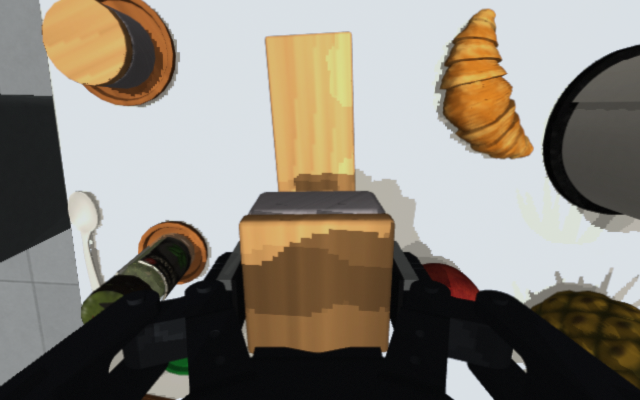

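View pics/s11.png

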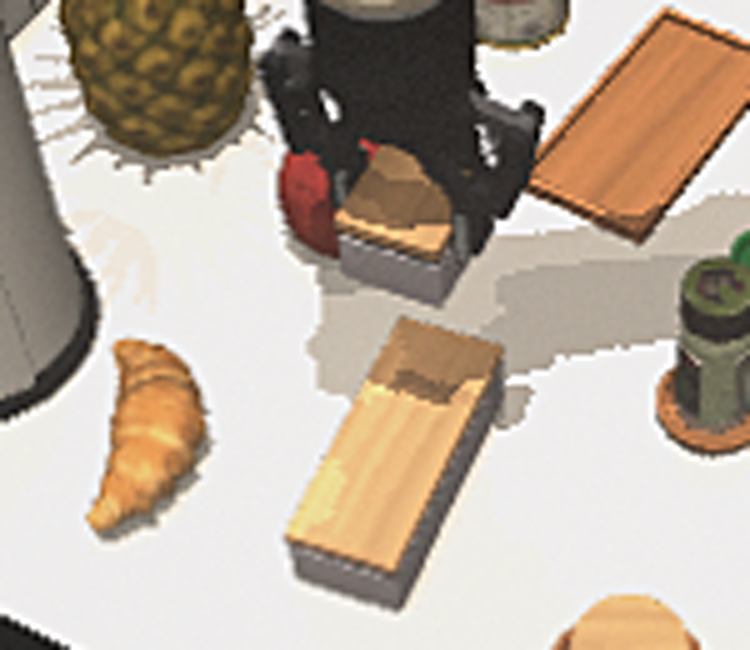

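```bash
python3 -m crank '[[[0,-2,-1.3,0,0,0,1],[0,-6,-3.9,0,0,0,3],[0,-10.5,-6.8,0,0,0,5],[0,-15,-9.7,0,0,0,8],[0,-19.5,-12.6,0,0,0,11],[0,-24,-15.5,0,0,0,13],[0,-27.5,-17.7,0,0,0,15],[0,-29,-18.7,0.3,0,0,15.2],[0,-29,-18.7,0.3,0,0,15.2],[0,-29,-18.7,0.3,0,0,15.2]]]'; python3 -m crank '[[[0,0,0,3,0,0,0],[0,0,0,7,0,0,0],[0,0,0,10,0,0,0],[0,0,0,12,0,0,0],[0,0,0,12,0,0,0],[0,0,0,12,0,0,0]]]'; python3 -c "
from plan import *
plan(.4058,-.223,.019,-11.2)
c=robot.read_camera('wrist'); cv2.imwrite('pics/w14.png',c['pixels'][:,:,::-1])
s=robot.read_camera('scene'); crop(s,'pics/s12.png',310,140,440,240,6)
"
```

```text
t: 20.92
tcp_pos: [0.4056, -0.2223, 0.1581]
ee_rot: [-2.425, -1.996, -0.001]
ft_force: [0.5, 1.0, -3.0]
finger_gap: 0.055
t: 21.68
tcp_pos: [0.4058, -0.223, 0.039]
ee_rot: [2.425, 1.996, 0.001]
ft_force: [-0.2, 0.7, -1.6]
finger_gap: 0.0552
t 21.68 cur [ 0.4058 -0.223   0.039 ] yaw -11.1 gap 0.0552 F [-0.2  0.7 -1.6]
shift cm [ 0.   -0.01  2.  ] turn deg [ 0.06 -0.01  0.1 ] toolz [ 0.001 -0.    -1.   ]
```

View pics/w14.png

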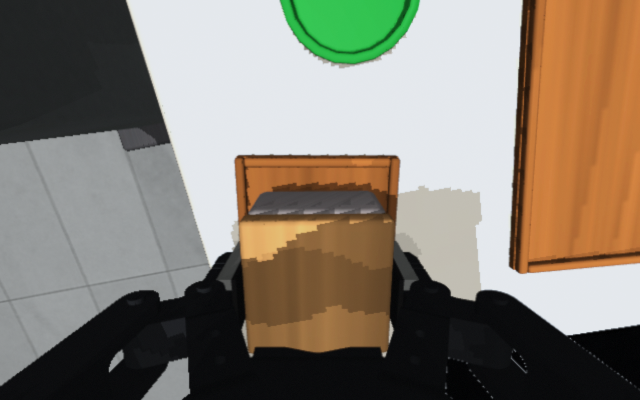

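View pics/s12.png

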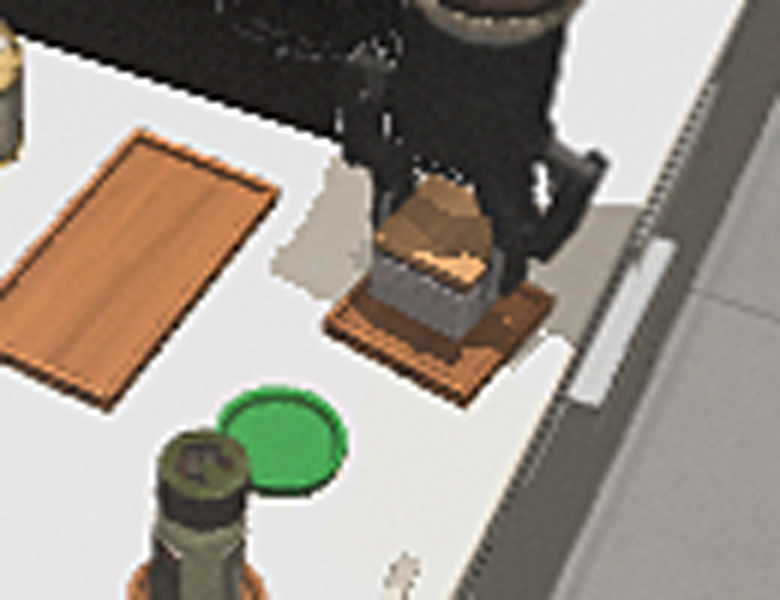

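Square tin is parallel to and centred over its tray (tray 236–399, tin 240–393). Lowering.

```bash
python3 -m crank '[[[0,0,0,0.8,0,0,0],[0,0,0,1.5,0,0,0],[0,0,0,1.9,0,0,0],[0,0,0,2.0,0,0,0],[0,0,0,2.0,0,0,0]]]'; python3 -c "
from plan import *
plan(.4058,-.223,.019,-11.2)"
```

```text
t: 22.4
tcp_pos: [0.4045, -0.2237, 0.019]
ee_rot: [2.427, 1.994, -0.002]
ft_force: [-5.9, 2.0, 15.9]
finger_gap: 0.0555
t 22.4 cur [ 0.4045 -0.2237  0.019 ] yaw -11.2 gap 0.0555 F [-5.9  2.  15.9]
shift cm [ 0.1   0.11 -0.  ] turn deg [-0.02  0.05  0.01] toolz [-0.001 -0.001 -1.   ]
```

```bash
python3 -m crank '[[[0.5,0,0,-0.1,0,0,0],[1,0,0,-0.1,0,0,0],[1,0,0,-0.1,0,0,0],[1,0,0,-0.1,0,0,0],[1,0,0,-1.5,0,0,0],[1,0,0,-4,0,0,0],[1,0,0,-8,0,0,0],[1,0,0,-13,0,0,0],[1,0,0,-17,0,0,0],[1,0,0,-17,0,0,0]]]'; python3 -c "
from plan import *
plan(.5656,.1195,.16,7)
s=robot.read_camera('scene'); crop(s,'pics/s13.png',240,140,430,290,4)
c=robot.read_camera('wrist'); cv2.imwrite('pics/w15.png',c['pixels'][:,:,::-1])
t=robot.read_camera('top')
import pile; pile.s=s; pile.c=t
pile.go(.567,.118,7,.4058,-.223,-11,.404,.1773,.439,-.001,4)
"
```

```text
t: 23.65
tcp_pos: [0.4066, -0.2243, 0.192]
ee_rot: [2.423, 1.99, 0.003]
ft_force: [-0.4, -0.4, -0.4]
finger_gap: 0.0854
t 23.65 cur [ 0.4066 -0.2243  0.192 ] yaw -11.2 gap 0.0854 F [-0.4 -0.4 -0.4]
shift cm [36.82  8.9   3.17] turn deg [  0.32   0.18 -18.2 ] toolz [ 0.006 -0.003 -1.   ]
```

View pics/s13.png

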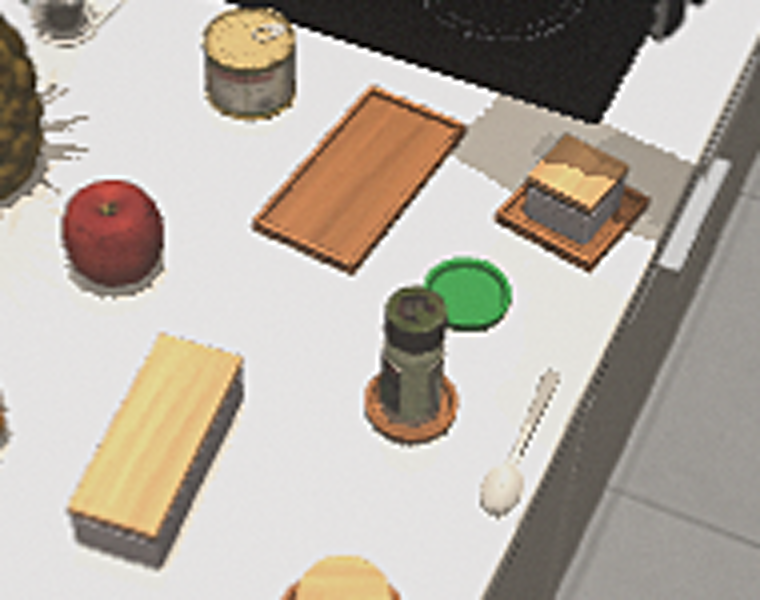

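View pics/w15.png

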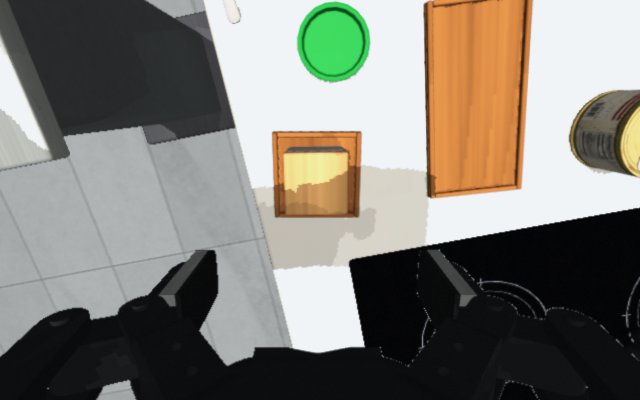

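View pics/ot4.png

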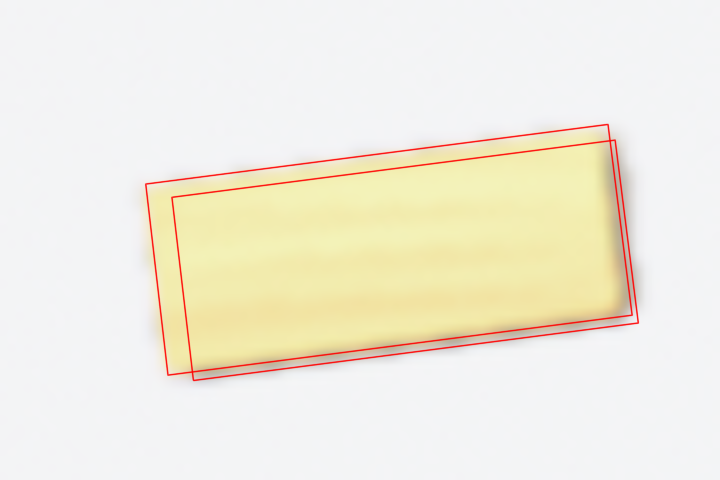

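View pics/os4.png

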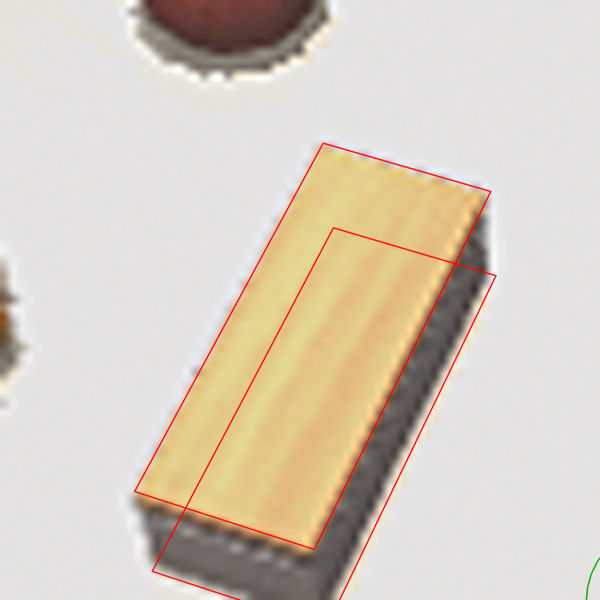

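Square tin sits flat inside its tray. Going to the long tin.

```bash
python3 -m crank '[[[1,3,0.7,0,0,0,-2],[1,8,2,0,0,0,-5],[1,13,3.2,0,0,0,-8],[1,18,4.4,0,0,0,-11],[1,23,5.6,0,0,0,-14],[1,28,6.8,0,0,0,-17],[1,33,8,1,0,0,-18.2],[1,36,8.7,3,0,0,-18.2],[1,36.8,8.9,4,0,0,-18.2],[1,36.8,8.9,4,0,0,-18.2]]]'; python3 -m crank '[[[1,0,0,0,0,0,0],[1,0,0,0,0,0,0]]]'; python3 -c "
from plan import *
plan(.566,.119,.014,7)
c=robot.read_camera('wrist'); cv2.imwrite('pics/w16.png',c['pixels'][:,:,::-1])
from ov import box
print(px(c,box((.566,.119),np.deg2rad(7),.062,.15,0,.048)[1]))
"
```

```text
t: 25.05
tcp_pos: [0.5624, 0.1195, 0.1467]
ee_rot: [-2.079, -2.353, 0.004]
ft_force: [0.4, -0.8, 0.3]
finger_gap: 0.0853
t: 25.3
tcp_pos: [0.5637, 0.1187, 0.1489]
ee_rot: [2.083, 2.35, 0.0]
ft_force: [0.7, 0.2, 0.4]
finger_gap: 0.0854
t 25.3 cur [0.5637 0.1187 0.1489] yaw 6.9 gap 0.0854 F [0.7 0.2 0.4]
shift cm [1.000e-02 2.200e-01 1.349e+01] turn deg [ 0.04  0.04 -0.09] toolz [ 0.001 -0.001 -1.   ]
[[362.90742838  94.16065555]
 [273.90133681  94.3915183 ]
 [280.72681948 286.47039992]
 [356.62800145 286.25570834]]
```

View pics/w16.png

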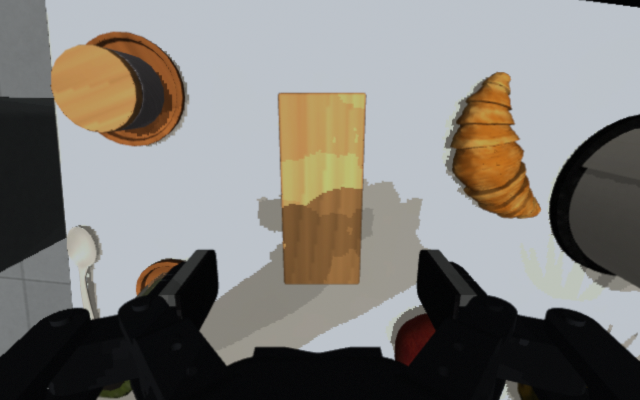

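```bash
python3 -m crank '[[[1,0,0.15,3,0,0,0],[1,0,0.15,6.5,0,0,0],[1,0,0.15,9.5,0,0,0],[1,0,0.15,11.5,0,0,0],[1,0,0.15,13,0,0,0],[1,0,0.15,13.4,0,0,0],[1,0,0.15,13.4,0,0,0],[1,0,0.15,13.4,0,0,0]]]'; python3 -c "
from plan import *
plan(.566,.118,.014,7)
c=robot.read_camera('wrist'); cv2.imwrite('pics/w17.png',c['pixels'][:,:,::-1])
"
```

```text
t: 26.35
tcp_pos: [0.5656, 0.1204, 0.0151]
ee_rot: [2.081, 2.352, 0.002]
ft_force: [0.3, -0.5, -0.7]
finger_gap: 0.0853
t 26.35 cur [0.5656 0.1204 0.0151] yaw 7.0 gap 0.0853 F [ 0.3 -0.5 -0.7]
shift cm [-0.25  0.01  0.11] turn deg [ 0.08 -0.01  0.01] toolz [ 0.001  0.    -1.   ]
```

View pics/w17.png

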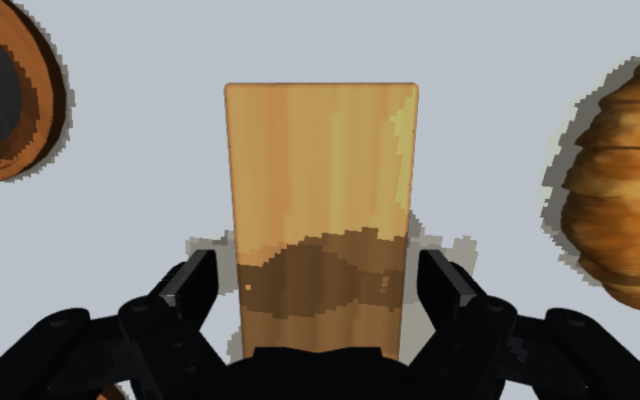

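```bash
python3 -m crank '[[[1,-0.2,0.2,0.1,0,0,0],[1,-0.2,0.2,0.1,0,0,0],[0,-0.2,0.2,0.1,0,0,0],[0,-0.2,0.2,0.1,0,0,0],[0,-0.2,0.2,0.1,0,0,0],[0,-0.2,0.2,0.1,0,0,0],[0,-0.2,0.2,0.1,0,0,0]]]'; python3 -m crank '[[[0,0,0,-0.5,0,0,0],[0,0,0,-2,0,0,0],[0,0,0,-5,0,0,0],[0,0,0,-9,0,0,0],[0,0,0,-13,0,0,0],[0,0,0,-14,0,0,0],[0,0,0,-14,0,0,0]]]'; python3 -c "
from plan import *
plan(.565,-.1837,.155,-4.8)
c=robot.read_camera('wrist'); cv2.imwrite('pics/w18.png',c['pixels'][:,:,::-1])
s=robot.read_camera('scene'); crop(s,'pics/s14.png',220,140,410,290,4)
"
```

```text
t: 27.28
tcp_pos: [0.5673, 0.1184, 0.0136]
ee_rot: [2.081, 2.353, -0.0]
ft_force: [-1.0, 0.3, 4.9]
finger_gap: 0.0613
t: 28.15
tcp_pos: [0.5672, 0.1182, 0.1534]
ee_rot: [2.081, 2.352, 0.0]
ft_force: [-0.3, -0.7, -5.4]
finger_gap: 0.0609
t 28.15 cur [0.5672 0.1182 0.1534] yaw 7.0 gap 0.0609 F [-0.3 -0.7 -5.4]
shift cm [-29.94  -3.89  -0.16] turn deg [ 0.03  0.02 11.79] toolz [ 0.001 -0.    -1.   ]
```

View pics/w18.png

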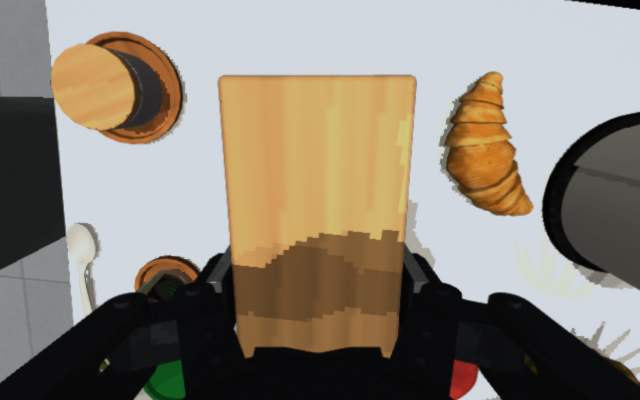

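View pics/s14.png

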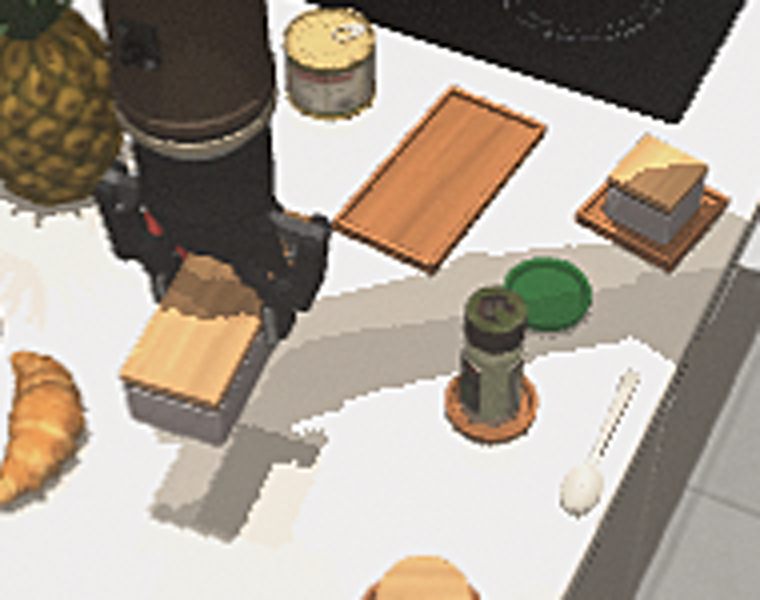

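```bash
python3 -m crank '[[[0,-1.5,-0.2,0,0,0,0.5],[0,-4.5,-0.6,0,0,0,2],[0,-8.5,-1.1,0,0,0,4],[0,-13,-1.7,0,0,0,6],[0,-17.5,-2.3,0,0,0,8],[0,-22,-2.9,0,0,0,10],[0,-26,-3.4,0,0,0,11.8],[0,-29,-3.8,0,0,0,11.8],[0,-29.9,-3.9,0,0,0,11.8],[0,-29.9,-3.9,0,0,0,11.8]]]'; python3 -m crank '[[[0,0,0,2,0,0,0],[0,0,0,5,0,0,0],[0,0,0,8.5,0,0,0],[0,0,0,11,0,0,0],[0,0,0,11.5,0,0,0],[0,0,0,11.5,0,0,0],[0,0,0,11.5,0,0,0]]]'; python3 -c "
from plan import *
plan(.565,-.1837,.019,-4.8)
c=robot.read_camera('wrist'); cv2.imwrite('pics/w19.png',c['pixels'][:,:,::-1])
s=robot.read_camera('scene'); crop(s,'pics/s15.png',280,130,410,230,6)
t=robot.read_camera('top'); crop(t,'pics/t15.png',320,160,440,240,6)
"
```

```text
t: 29.5
tcp_pos: [0.5644, -0.1837, 0.1525]
ee_rot: [-2.313, -2.124, 0.001]
ft_force: [0.2, 0.6, -4.4]
finger_gap: 0.0612
t: 30.38
tcp_pos: [0.566, -0.1828, 0.0396]
ee_rot: [2.311, 2.126, 0.002]
ft_force: [-0.2, 0.2, -4.0]
finger_gap: 0.0613
t 30.38 cur [ 0.566  -0.1828  0.0396] yaw -4.8 gap 0.0613 F [-0.2  0.2 -4. ]
shift cm [-0.1  -0.09  2.06] turn deg [0.11 0.01 0.03] toolz [ 0.002 -0.    -1.   ]
```

View pics/w19.png

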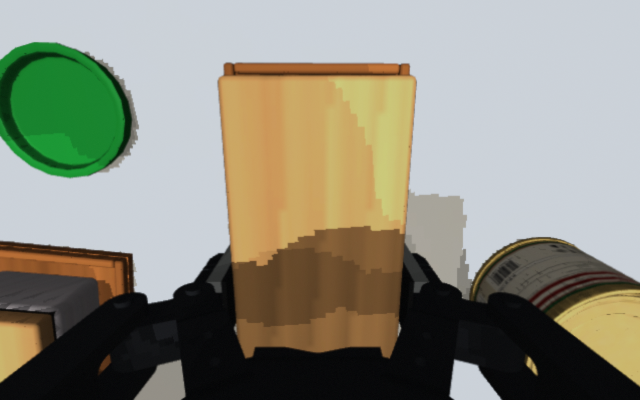

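View pics/s15.png

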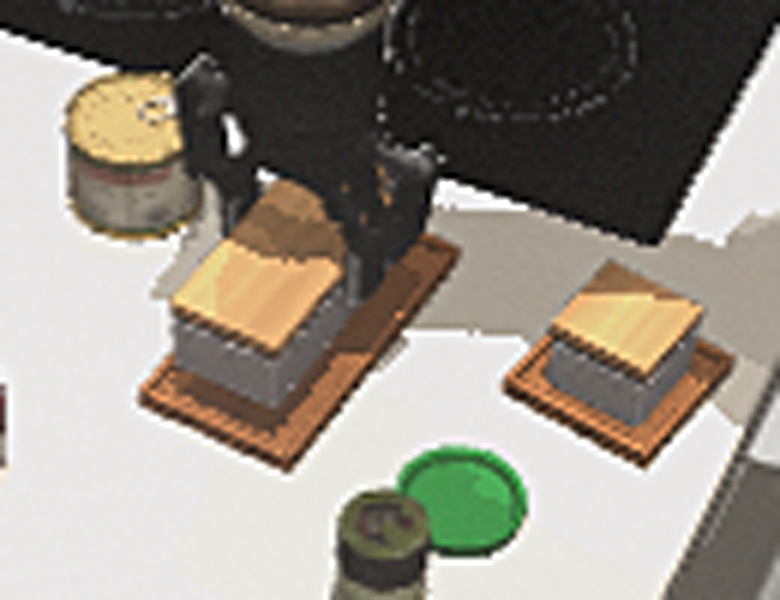

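View pics/t15.png

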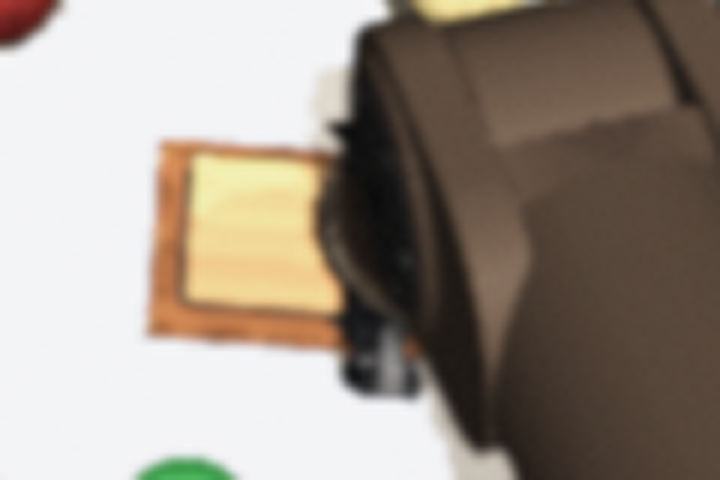

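```bash
python3 -c "
from h import *
import pickle
c,s=pickle.load(open('cams0.pkl','rb'))
f=lambda X,Y,z:np.round(w(c,(X+.5)/6-.5+320,(Y+.5)/6-.5+160,z)[:2],4)
a,b=f(192,152,.074),f(185,302,.074); print(a,b,(a+b)/2,np.linalg.norm(a-b))
a,b=f(160,145,.011),f(148,335,.011); print(a,b,(a+b)/2,np.linalg.norm(a-b))
print(w(c,399,153,.058))
u=np.array([np.sin(np.deg2rad(4.8)),np.cos(np.deg2rad(4.8))]);C=np.array([.565,-.1837]);print(C+u*.075,C+u*.089)
"
```

```text
[ 0.6035 -0.1078] [ 0.5404 -0.104 ] [ 0.57195 -0.1059 ] 0.0632143179983776
[ 0.6136 -0.0995] [ 0.5291 -0.0931] [ 0.57135 -0.0963 ] 0.08474202027329773
[ 0.68779868 -0.2337245   0.058     ]
[ 0.57127584 -0.10896304] [ 0.57244733 -0.09501214]
```

```bash
python3 -m crank '[[[0,-0.2,-0.05,0.3,0,0,0],[0,-0.2,-0.05,1.0,0,0,0],[0,-0.2,-0.05,1.6,0,0,0],[0,-0.2,-0.05,2.0,0,0,0],[0,-0.2,-0.05,2.1,0,0,0],[0,-0.2,-0.05,2.1,0,0,0]]]'; python3 -c "
from plan import *
plan(.565,-.1845,.0186,-4.8)"
```

```text
t: 31.28
tcp_pos: [0.564, -0.185, 0.0186]
ee_rot: [2.312, 2.126, -0.002]
ft_force: [-8.0, 0.8, 15.2]
finger_gap: 0.061
t 31.27 cur [ 0.564  -0.185   0.0186] yaw -4.8 gap 0.061 F [-8.   0.8 15.2]
shift cm [0.06 0.1  0.  ] turn deg [-0.03  0.06  0.01] toolz [-0.001 -0.001 -1.   ]
```

```bash
python3 -m crank '[[[0.5,0,0,-0.1,0,0,0],[1,0,0,-0.1,0,0,0],[1,0,0,-0.1,0,0,0],[1,0,0,-0.1,0,0,0],[1,0,0,-1.5,0,0,0],[1,0,0,-4,0,0,0],[1,0,0,-8,0,0,0],[1,0,0,-13,0,0,0],[1,0,0,-18,0,0,0],[1,0,0,-18,0,0,0]]]'; python3 -c "
from plan import *
plan(.45,.1,.3,-4.8)
c=robot.read_camera('wrist'); cv2.imwrite('pics/w20.png',c['pixels'][:,:,::-1])
s=robot.read_camera('scene'); crop(s,'pics/s16.png',240,130,430,320,3)
"
```

```text
t: 32.52
tcp_pos: [0.567, -0.1849, 0.2026]
ee_rot: [2.307, 2.122, 0.007]
ft_force: [0.6, 1.0, -0.4]
finger_gap: 0.0855
t 32.52 cur [ 0.567  -0.1849  0.2026] yaw -4.8 gap 0.0855 F [ 0.6  1.  -0.4]
shift cm [ 27.4  -13.95  -9.89] turn deg [0.47 0.08 0.02] toolz [ 0.008 -0.002 -1.   ]
```

View pics/w20.png

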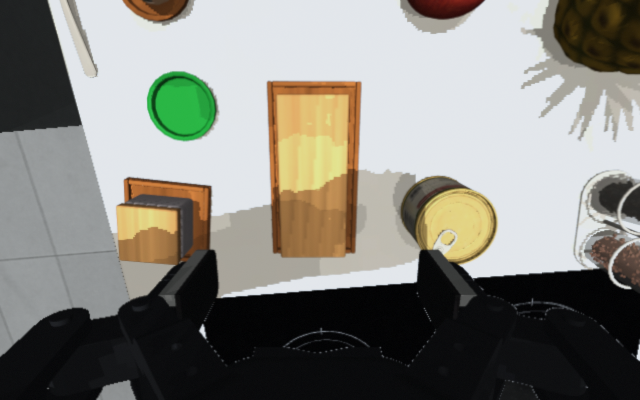

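View pics/s16.png

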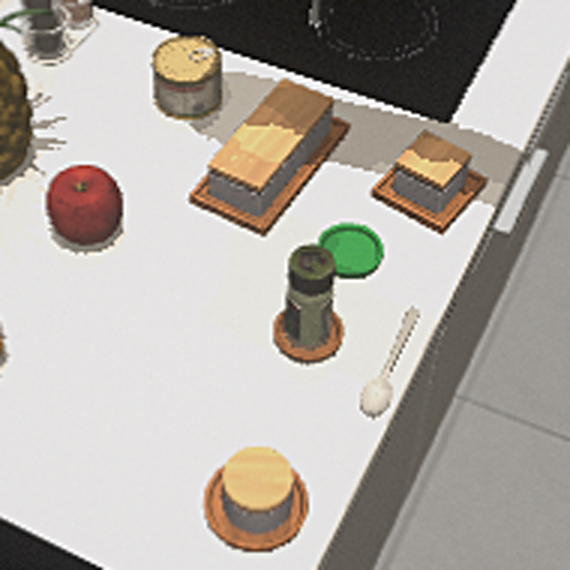

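All four stand in their places. Moving the arm clear and checking from above.

```bash
python3 -m crank '[[[1,0,0,-5,0,0,0],[1,5,-2.5,-9,0,0,0],[1,10,-5,-10,0,0,0],[1,15,-7.5,-10,0,0,0],[1,20,-10,-10,0,0,0],[1,25,-12.5,-10,0,0,0],[1,27,-14,-10,0,0,0],[1,27,-14,-10,0,0,0],[1,27,-14,-10,0,0,0]]]'; python3 -c "
from plan import *
t=robot.read_camera('top'); s=robot.read_camera('scene')
from ov import *
d=np.deg2rad;A=(0,0,255);B=(255,0,0)
P=[(p,A) for p in box((.565,-.1837),d(-4.8),.080,.168,.011,.011)[:1]+box((.4058,-.223),d(-11.2),.076,.076,.011,.011)[:1]]
P+=[(box((.565,-.1837),d(-4.8),.062,.150,.005,.053)[1],B),(box((.4058,-.223),d(-11.2),.056,.056,.005,.051)[1],B),(circ((.439,-.0014),.04,.11),B),(circ((.439,-.0014),.054,.011),A)]
draw(t,P,'pics/t16.png',300,140,430,290,4); draw(s,P,'pics/s17.png',290,140,410,260,5)
print(robot.state()['ft_force'])
"
```

```text
t: 33.75
tcp_pos: [0.4475, 0.0946, 0.2966]
ee_rot: [-2.313, -2.125, 0.002]
ft_force: [0.1, -0.4, 0.2]
finger_gap: 0.0853
[ 1.02117204e-03 -1.13771147e+00 -5.12232232e-01]
```

View pics/t16.png

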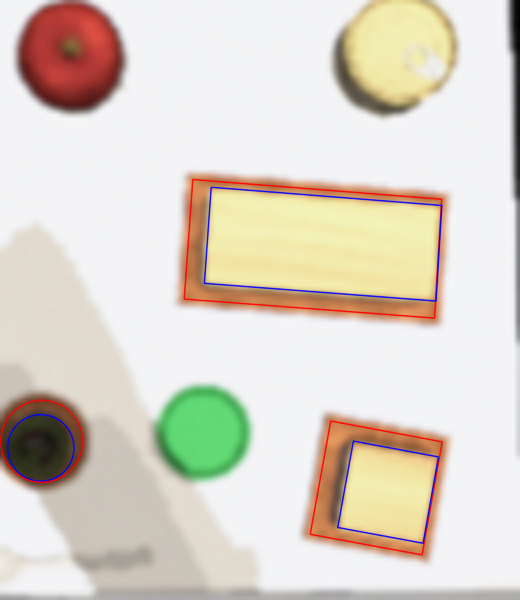

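View pics/s17.png

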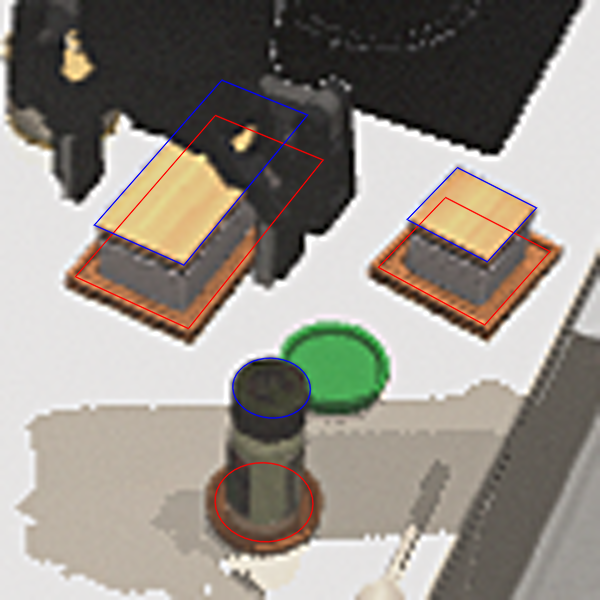

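The drawn outlines for a piece lying flat and centred match all the visible lids, from both cameras. Nothing is touching the robot, so I'm handing in.

```bash
python3 -c "
from plant import robot
print(robot.finish_job(), robot.state()['t'])"
```

```text
the job is handed in; nothing more can be done
the job is handed in; nothing more can be done
```

The pile is taken apart and each piece is in its own tray. I moved the spice jar to the brown coaster first, not the green look-alike. The round, square and long tins followed in that order. I handed the job in at about 34 s, well under the 109 s limit.

**Final checks:**
- The jar, square tin and long tin match outlines drawn for flat, centred pieces to within a few mm in the top and scene cameras. In the last scene view the gripper hid the far end of the long tin.
- I checked the round tin by eye in the scene and wrist views after release. It sits flat inside its rim.
- The apple and tomato tin were not touched and show no sign of moving. I did not measure their positions again at the end.
- The highest force I read was about 23 N on the wrist, when setting down the round tin. The gripper was open and clear of everything at hand-in.

**Disagreements:** the wrist camera read 3–4 pixels (2–3 mm) off from the other two, within what its calibration explains. The long tin measured about 2 mm off along its tray, so I nudged it before setting it down. No check failed.

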